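# Lay out the sharpening corner of a carver's bench

## Task

Set out the sharpening things. Behind the bench stone (on the side away from the robot, about 40 mm clear of it) stand a row of three parallel to it: the oil tin behind the stone's left end as seen from the robot, the tapered slip stone on its wide end behind the right end, and the squat paste jar halfway between them, behind the stone's middle; keep the oil tin upright all the time. Lay the compound bar flat on the middle of the strop's leather, lengthwise along it.

Things in the scene. Friction and masses are not known exactly. Their poses are not given: they have to be found in the camera images.
- bench_stone: Fixed sharpening stone: grey slab in a dark wood holder, 200 x 68 x 38 mm high in all, lying across. Origin: centre of the underside, on the bench. x: across its width, away from the robot (behind); y: along it, to the robot's left; z up. On the left or right, turned up to 0.2 rad. In its frame the row is at about x = 95 mm: tin y = 80, jar y = 0, slip stone y = -80.
- strop: Fixed strop: flat wooden paddle with brown leather on top, its top 20 mm above the bench; leather part 160 x 60 mm, bare handle 90 x 28 mm at the end nearer the robot. Origin: under the middle of the leather part, on the bench. x: along it, away from the handle; y: to the robot's left; z up. On the other side from the stone, turned up to 0.2 rad.
- oil_tin: Loose steel oil tin, upright: a cylinder 44 mm in diameter and 60 mm high, with a narrow conical spout on top, 84 mm high in all, about 200 g. Origin: centre of the underside; z up its axis.
- slip_stone: Loose grey slip stone, an upright plain tapered round stone 80 mm high, 46 mm in diameter at its foot and 30 mm at its top (no spout), about 220 g. Origin: centre of the underside; z up its axis.
- paste_jar: Loose squat jar, 40 mm high: white body 48 mm in diameter and 26 mm high, metal lid 50 mm in diameter and 14 mm high on it, about 140 g. Origin: centre of the underside; z up its axis.
- compound_bar: Loose pale grey bar of polishing compound, a plain block 80 mm long (x), 32 mm wide (y), 26 mm high (z), lying flat on the bench, about 120 g. Origin: centre of the underside.
Not all that is in view belongs to the job. Of the things like the paste_jar, leave any that is yellow; of the rest the larger one is meant.

How it is judged:
By the outcome, as a careful person would: the job done as asked, in the order asked, and still so for the second after the job is handed in, with the robot touching nothing.
It also fails if it takes over 109 s, if anything falls off the work surface, if the arm or the gripper's body presses on something with over 40 N, if the wrist force passes 120 N, or if a joint passes its speed limit or range.

## Robot

A 6-joint arm with a two-finger parallel gripper is mounted at the origin on the work surface. World frame = base frame: x ahead of the robot, y to its left, z up, the work surface at z = 0. Lengths are in mm, angles in degrees, forces in N, time in s.
With the tool pointing down it reaches from about 325 to 925 mm from the base axis. Payload 3.1 kg.
Tool frame: the origin (TCP) lies between the finger pads; the fingertips stand arm.tcp_to_tips ahead of it and the grasp point (between the pads) is the TCP (arm.tcp_to_tips is the distance from the TCP to the fingertips, in mm); y points along the fingers, x is the direction in which the jaws open and shut, and the axes are right-handed (so a half turn about y gives the same grasp; the last joint's range is limited). The gripper opens to 85 mm and grips with 20 to 120 N. Pads are 22 mm wide; open, the fingers measure 114 mm over their backs; the gripper's body (76 mm by 85 mm) begins 54 mm behind the grasp point. The pads swing forward as they close: fully open they stand 13 mm farther back than shut.
Start: joints at [57.399, 12.427, 92.441, -0, 75.132, -6.429], TCP at [275.658, 560.938, 250.3] pointing down, gripper open.
Joint ranges: [-157.48, 157.48], [-44.54, 120.13], [17.64, 146.25], [-64.5, 244.5], [7.68, 150.69], [-147.95, 147.95]. Speed limits (degrees/s): [159.86, 159.86, 180, 180, 180, 180].

## Interface

Orientations are given as a 3x3 rotation matrix whose columns are the frame's x, y, z axes.
In Python, from cell import state, eyes, arm gives the robot as it stands.
- The arm moves only by the tool send_rows, never from a script. Its argument "rows" is a list of rows, each an object of numbers: "tx", "ty", "tz": the shift along the world's x, y, z in m; "roll": the turn about the world's z in degrees. In form: [{"tx": .., "ty": .., "tz": .., "roll": ..}, ...]. A call has 1 to 5 rows; each row is the pose to reach, as a shift and turn from the pose commanded when the call began; what a row does not reach only later rows make up. A row lasts 1/10 s, in which the tool goes at most 50 mm and 8.59 degrees, less where a joint would pass 70% of its speed; a pose out of reach is approached as far as the arm can. A call with a gripper value outside its range is refused whole. "claw" is the closure, from -1 (fully open) to 1 (shut), set as the call begins (left out, the last holds). The fingers move at their own pace and stop on an object; "squeeze" is the grip in N (left out, the last holds). Time passes only in rows, so rows that repeat a pose let the fingers close. It gives the time, the measured TCP pose, the force and the opening at its end, in the units of the state.
- state(): the state, without advancing time (a new reading comes with each control period).
- eyes.read_camera(name): name is "scene" or "top" or "wrist"; returns a dict with "img" (480x640x3 uint8, red, green, blue), "intrinsics" (3x3 intrinsics, pixels), "R" (3x3) and "t" (3): a world point X has camera coordinates R X + t. Camera axes: x right, y down, z forward; pixel columns grow to the right and rows downward; lengths in mm; the calibration is good to about 2 mm. A picture is of the moment at which its call begins. There is no depth.
- arm.job_done(): hands the job in, once; it reports no verdict.
The state is a dict: "t": time; "q": joint angles; "qvel": joint speeds; "effort": joint torques, N m; "ee_pos": TCP position; "orientation": TCP orientation; "wrist_force": force on the tool from outside, world axes, zero at the start; "ft_torque": the same for the moment, N m; "grip_width": finger opening in mm.
Only numpy, scipy, OpenCV 4.12 (cv2) and the standard library are available. Lean on these libraries where they do the work, as an engineer would, in place of code of your own. Each camera call takes 0.05 s, during which the arm holds its last target.

## Working session

There is one attempt and no reset: what is moved stays moved. The work goes in short steps, Python scripts to look and compute and a tool call to move; the robot and the scene stay as the last step left them, time stands still between calls to the robot, and variables do not carry over. Pictures are saved under pics/ and viewed, and the job is handed in when it is done.

Besides the shell and the picture viewer there is one more tool, called after ">>>" by a JSON object that holds its "api" and its "payload", one argument or row to a line. send_rows: Moves the arm, as the interface text tells. Its arguments: {"type":"object","properties":{"rows":{"type":"array","items":{"type":"object","properties":{"tx":{"type":"number"},"ty":{"type":"number"},"tz":{"type":"number"},"roll":{"type":"number"}}}},"claw":{"type":"number"},"squeeze":{"type":"number"}},"required":["rows"]}

```bash
ls; mkdir -p pics; cat > h.py <<'E'
import numpy as np, cv2
from cell import state, eyes, arm
def grab(n,tag):
    c=eyes.read_camera(n); np.savez(f'{tag}.npz',**{k:np.array(c[k]) for k in('img','intrinsics','R','t')})
    cv2.imwrite(f'pics/{tag}.png',cv2.cvtColor(c['img'],cv2.COLOR_RGB2BGR)); return c
def load(tag): return dict(np.load(f'{tag}.npz'))
def ray(c,u,v):
    K,R,t=np.array(c['intrinsics']),np.array(c['R']),np.array(c['t']).ravel()
    d=R.T@np.linalg.inv(K)@np.array([u,v,1.]); o=-R.T@t; return o,d/np.linalg.norm(d)
def onz(c,u,v,z):
    o,d=ray(c,u,v); return o+d*(z-o[2])/d[2]
def proj(c,X):
    K,R,t=np.array(c['intrinsics']),np.array(c['R']),np.array(c['t']).ravel()
    p=K@(R@np.array(X,float)+t); return p[:2]/p[2]
def tri(a,b):
    (o1,d1),(o2,d2)=a,b
    s=np.linalg.lstsq(np.c_[d1,-d2],o2-o1,rcond=None)[0]
    p,q=o1+s[0]*d1,o2+s[1]*d2; return (p+q)/2,np.linalg.norm(p-q)
E
python3 - <<'E'
from h import *
s=state();print({k:np.round(v,3).tolist() for k,v in s.items()}, arm.tcp_to_tips)
for n in('scene','top','wrist'):
    c=grab(n,n+'0'); print(n,np.round(c['R'],3).tolist(),np.round(-np.array(c['R']).T@np.array(c['t']).ravel(),1),np.array(c['intrinsics'])[0])
E
```

```text
pics
{'t': 0.0, 'q': [57.398, 12.478, 92.529, 0.0, 75.132, -6.428], 'qvel': [-0.02, 0.134, 0.02, -0.039, 0.004, -0.124], 'effort': [-0.0, -39.686, -30.384, -0.0, 0.01, -0.0], 'ee_pos': [275.238, 560.271, 248.951], 'orientation': [[0.441, -0.001, -0.897], [0.897, -0.002, 0.441], [-0.002, -1.0, 0.0]], 'wrist_force': [0.055, -0.318, 0.127], 'ft_torque': [0.015, -0.051, -0.021], 'grip_width': 85.552} 19.0
scene [[0.385, 0.923, 0.008], [0.758, -0.312, -0.572], [-0.526, 0.227, -0.82]] [1110.7 -286.9  906.8] [468.19136183   0.         314.7657039 ]
top [[-0.003, -1.0, 0.005], [-0.998, 0.003, -0.059], [0.059, -0.005, -0.998]] [ 484.2  -35.5 1344.2] [599.9536175   0.        315.2326989]
wrist [[0.441, 0.898, -0.002], [0.851, -0.417, 0.32], [0.286, -0.143, -0.947]] [201.2 596.4 372.6] [377.01285872   0.         322.21368773]
```

View pics/top0.png

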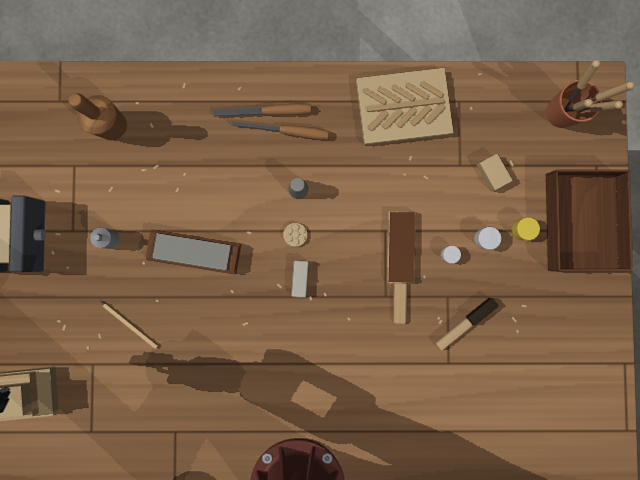

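View pics/scene0.png

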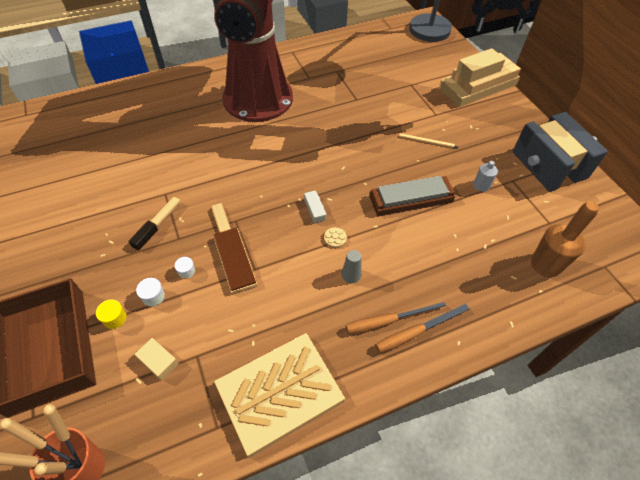

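View pics/wrist0.png

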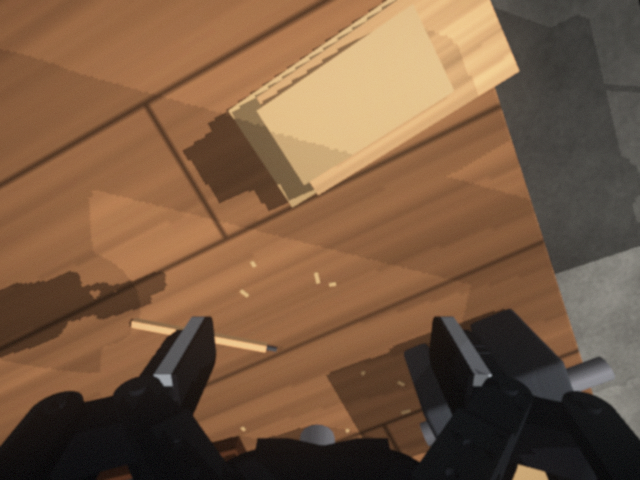

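Top view: the stone is at (194,252) and the strop at (401,250). The tin is at (101,238), the slip stone at (298,188) and the bar at (300,279).
Jar-like things are (452,255) small white, (489,238) larger white and (528,230) yellow. The larger white one at (489,238) fits. I'll confirm it in a crop.

```bash
python3 - <<'E'
from h import *
c=load('top0')['img'][:,:,::-1]; s=load('scene0')['img'][:,:,::-1]
a=cv2.resize(c[205:285,425:555],None,fx=4,fy=4,interpolation=cv2.INTER_NEAREST)
b=cv2.resize(s[240:340,80:210],None,fx=4,fy=4,interpolation=cv2.INTER_NEAREST)[:,:]
h=min(a.shape[0],b.shape[0],300); 
cv2.imwrite('pics/jars.png',np.vstack([a[:300,:520],b[40:340,:520]]))
d=cv2.resize(c[170:310,80:425],None,fx=2.3,fy=2.3,interpolation=cv2.INTER_NEAREST); cv2.imwrite('pics/topz.png',d)
e=cv2.resize(s[120:300,190:510],None,fx=2.5,fy=2.5,interpolation=cv2.INTER_NEAREST); cv2.imwrite('pics/scz.png',e)
E
```

```text
(no output)
```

View pics/jars.png

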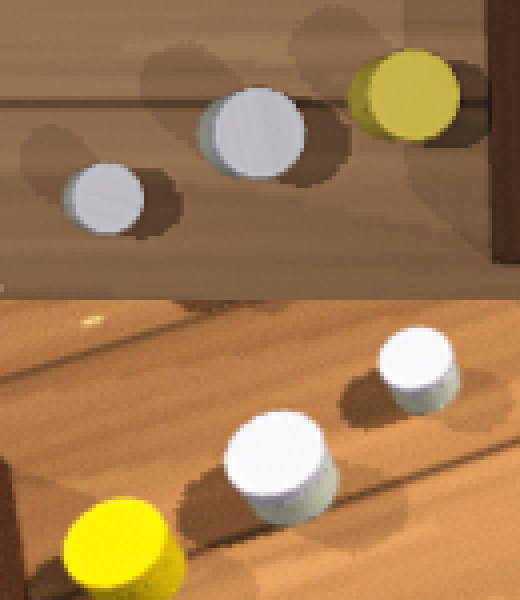

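View pics/topz.png

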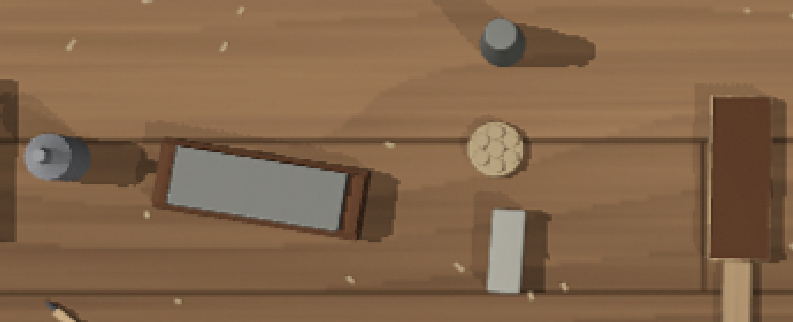

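View pics/scz.png

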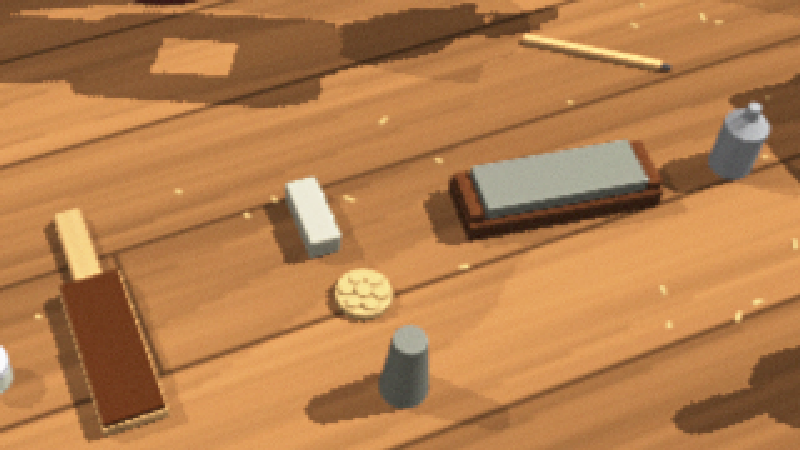

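The crop shows white jars at (451,255), lid about 18 px, and (490,238), lid about 23 px or 50 mm, plus the yellow one at (528,230). The one meant is (490,238): not yellow, and the larger of the rest. Next I measure from both views.

```bash
python3 - <<'E'
from h import *
for tag,boxes in (('top0',{'tin':(85,220,130,255),'slip':(280,172,315,202),'jar':(472,222,504,254),'bar':(285,255,318,302),'stone':(140,225,245,278),'strop':(380,205,420,290)}),
 ('scene0',{'tin':(470,155,502,195),'slip':(338,245,366,288),'jar':(134,274,168,310),'bar':(300,186,330,226),'stone':(368,172,458,218),'strop':(210,215,260,295)})):
    c=load(tag); img=cv2.cvtColor(c['img'],cv2.COLOR_RGB2HSV)
    for n,(x0,y0,x1,y1) in boxes.items():
        p=img[y0:y1,x0:x1].astype(int); 
        if n=='strop': 
            rgb=c['img'][y0:y1,x0:x1].astype(int); m=(rgb[...,0]<115)&(rgb[...,0]>rgb[...,2]*1.8) 
        else: m=p[...,1]<(75 if tag=='top0' else 80)
        m=m.astype(np.uint8)*255; m=cv2.morphologyEx(m,cv2.MORPH_OPEN,np.ones((2,2)))
        cs,_=cv2.findContours(m,cv2.RETR_EXTERNAL,cv2.CHAIN_APPROX_NONE); k=max(cs,key=cv2.contourArea)
        r=cv2.minAreaRect(k); mo=cv2.moments(k)
        print(tag,n,'bbox',np.add(cv2.boundingRect(k),(x0,y0,0,0)),'cent',np.round([mo['m10']/mo['m00']+x0,mo['m01']/mo['m00']+y0],1),'rect',np.round(cv2.boxPoints(r)+[x0,y0],1).tolist())
        cv2.imwrite(f'pics/m_{tag}_{n}.png',m)
E
python3 - <<'E'
import cv2,numpy as np
for t in('top0','scene0'):
    ims=[cv2.resize(cv2.imread(f'pics/m_{t}_{n}.png'),(250,250),interpolation=0) for n in('tin','slip','jar','bar','stone','strop')]
    cv2.imwrite(f'pics/mm_{t}.png',np.vstack([np.hstack(ims[:3]),np.hstack(ims[3:])]))
E
```

```text
top0 tin bbox [ 91 229  30  21] cent [105.3 238.9] rect [[90.0, 247.2], [91.9, 227.6], [121.0, 230.5], [119.0, 250.1]]
top0 slip bbox [289 178  20  22] cent [298.7 189. ] rect [[286.8, 195.6], [293.2, 176.4], [311.2, 182.4], [304.8, 201.6]]
top0 jar bbox [475 228  27  23] cent [488.6 239. ] rect [[475.0, 228.0], [501.0, 228.0], [501.0, 250.0], [475.0, 250.0]]
top0 bar bbox [292 261  18  38] cent [300.5 279.7] rect [[291.6, 297.5], [294.2, 260.7], [309.3, 261.7], [306.7, 298.6]]
top0 stone bbox [153 234  79  37] cent [192.2 252.5] rect [[152.3, 259.2], [156.5, 233.4], [231.9, 245.7], [227.6, 271.6]]
top0 strop bbox [390 213  30  72] cent [404.7 248.2] rect [[390.0, 213.0], [419.0, 213.0], [419.0, 284.0], [390.0, 284.0]]
scene0 tin bbox [474 162  25  31] cent [486.3 177.3] rect [[471.0, 187.0], [485.6, 157.8], [502.0, 166.0], [487.4, 195.2]]
scene0 slip bbox [343 251  19  33] cent [352.9 268. ] rect [[343.0, 251.0], [361.0, 251.0], [361.0, 283.0], [343.0, 283.0]]
scene0 jar bbox [137 279  29  28] cent [151.1 292.4] rect [[132.8, 285.6], [156.0, 274.0], [168.8, 299.6], [145.6, 311.2]]
scene0 bar bbox [305 192  22  32] cent [315.7 207.2] rect [[302.7, 195.0], [316.6, 189.2], [329.0, 218.9], [315.1, 224.7]]
scene0 stone bbox [379 177  71  31] cent [413.8 191.9] rect [[378.3, 187.4], [445.9, 174.7], [449.9, 196.0], [382.3, 208.6]]
scene0 strop bbox [214 223  42  68] cent [235.5 255.2] rect [[212.4, 223.8], [234.7, 216.9], [255.7, 284.1], [233.3, 291.1]]
```

View pics/mm_top0.png

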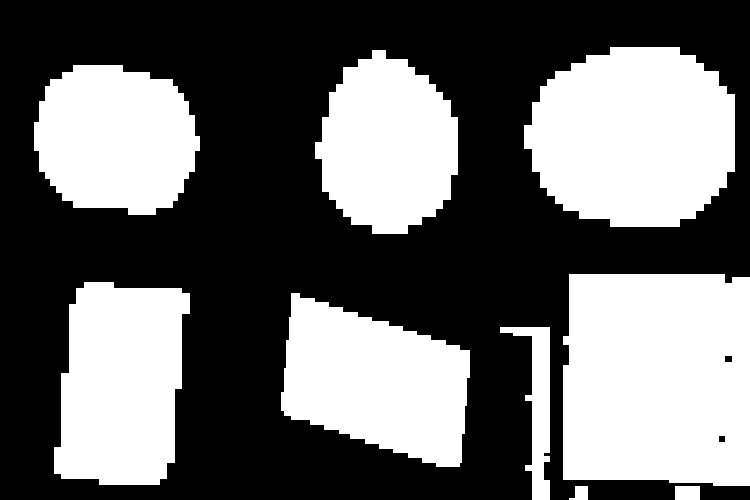

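View pics/mm_scene0.png

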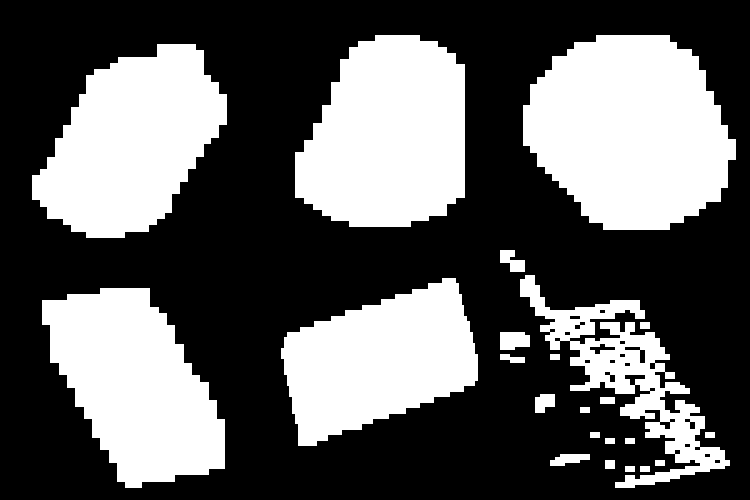

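```bash
python3 - <<'E'
from h import *
T,S=load('top0'),load('scene0')
P={'tin mid':((105.3,238.9),(486.3,177.3)),'tin spout':((97.5,237.5),(492,162)),'slip mid':((298.7,189),(352.9,268)),'sliptop':((298,184.5),(353.5,256)),'jar lid':((490.3,238.8),(149.3,289.5)),'bar mid':((300.5,279.7),(315.7,207.2)),
'stone c':((192.2,252.5),(413.8,191.9)),
'leather fl':((389.6,211.7),(254.8,282.8)),'fr':((415.2,212.2),(232.4,290)),'nr':((414.8,282.2),(214.8,234)),'nl':((389.1,281.7),(237.2,227.2)),
'bar nl':((291.5,297),(312.5,191.5)),}
for n,(a,b) in P.items():
    p,e=tri(ray(T,*a),ray(S,*b)); print(n,np.round(p,1),'gap',round(e,1))
for n,l in {'stone slab':[(153.3,259),(156.5,233.5),(231.3,245.5),(227.5,271)]}.items():
    q=np.array([onz(T,*u,38) for u in l]); print(n,q.round(1).tolist(),q.mean(0), np.linalg.norm(q-np.roll(q,1,0),axis=1))
E
```

```text
tin mid [544.6 421.7  27.5] gap 7.0
tin spout [544.7 418.1  84. ] gap 5.7
slip mid [654.1  -1.8  22.5] gap 8.2
sliptop [656.1  -3.4  75.5] gap 4.0
jar lid [ 541.  -423.6   27.8] gap 6.3
bar mid [453.   -5.5   4.4] gap 7.3
stone c [514.  231.8  22.5] gap 6.5
leather fl [ 602.3 -208.    11.1] gap 0.1
fr [ 601.6 -261.4   14.8] gap 6.4
nr [ 446.7 -257.1   17.9] gap 8.2
nl [ 447.7 -201.9   16.9] gap 5.4
bar nl [413.    8.8  13.7] gap 4.4
stone slab [[498.2, 310.1, 38.0], [553.6, 303.8, 38.0], [527.0, 140.9, 38.0], [471.7, 148.9, 38.0]] [512.64267656 225.94979836  38.        ] [163.36039152  55.79442974 165.06145547  55.90884204]
```

Triangulation gives sensible places, but the rays miss each other by 5–8 mm. I'll refine with the wrist camera while flying over the things, with the jaws turned to the stone's angle (about -9°).

>>> {"api": "send_rows", "payload": {
  "rows": [
    {"tx": 0.03, "ty": -0.02, "tz": 0, "roll": -8},
    {"tx": 0.06, "ty": -0.04, "tz": 0, "roll": -16},
    {"tx": 0.09, "ty": -0.06, "tz": 0, "roll": -24},
    {"tx": 0.12, "ty": -0.08, "tz": 0, "roll": -32},
    {"tx": 0.15, "ty": -0.1, "tz": 0, "roll": -40}
  ]
}}

```text
t: 0.65
ee_pos: [426.5, 459.9, 249.9]
orientation: [[0.917, -0.001, -0.399], [0.399, -0.0, 0.917], [-0.001, -1.0, -0.0]]
wrist_force: [-0.2, 0.7, -0.5]
grip_width: 85.3
```

>>> {"api": "send_rows", "payload": {
  "rows": [
    {"tx": 0.025, "ty": -0.02, "tz": 0, "roll": -8},
    {"tx": 0.05, "ty": -0.04, "tz": 0, "roll": -16},
    {"tx": 0.075, "ty": -0.06, "tz": 0, "roll": -24},
    {"tx": 0.1, "ty": -0.08, "tz": 0, "roll": -33},
    {"tx": 0.1, "ty": -0.08, "tz": 0, "roll": -33}
  ]
}}

```text
t: 1.15
ee_pos: [528.5, 378.0, 249.8]
orientation: [[0.986, 0.001, 0.166], [-0.166, -0.002, 0.986], [0.001, -1.0, -0.001]]
wrist_force: [-0.9, -0.2, -0.5]
grip_width: 85.8
```

```bash
python3 - <<'E'
from h import *
c=grab('wrist','w1'); s=state(); print(s['t'],s['ee_pos'],np.round(s['orientation'],3).tolist(),np.round(s['q'],1))
E
```

```text
1.2 [526.84409287 379.40114071 249.67754122] [[0.987, -0.001, 0.162], [-0.162, -0.0, 0.987], [-0.001, -1.0, -0.001]] [29.6 15.4 88.9  0.  75.7 38.9]
```

View pics/w1.png

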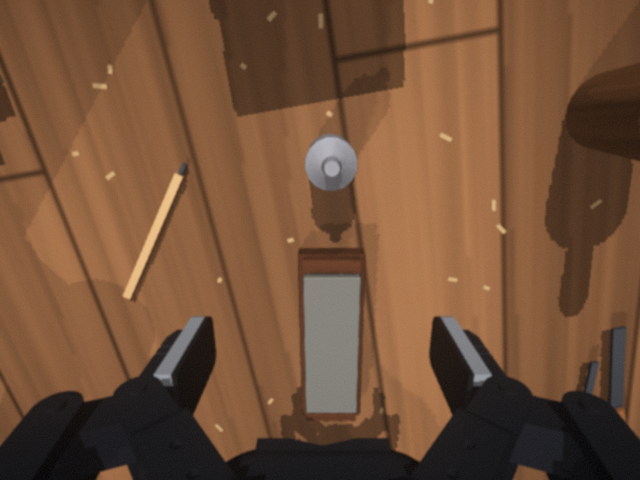

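Wrist view: the tin's spout is at (331,166) and the grey slab is at (303–360, 273–413), close to upright in the image, so the jaw angle matches the stone. I'll take a second view from nearer the tin.

>>> {"api": "send_rows", "payload": {
  "rows": [
    {"tx": 0.01, "ty": 0.02, "tz": -0.02},
    {"tx": 0.017, "ty": 0.04, "tz": -0.05},
    {"tx": 0.017, "ty": 0.04, "tz": -0.07},
    {"tx": 0.017, "ty": 0.04, "tz": -0.07}
  ]
}}

```text
validation failed for argument at $.ro...
```

```bash
python3 - <<'E'
from h import *
c=grab('wrist','w2'); s=state(); print(s['t'],s['ee_pos'])
E
```

```text
1.25 [525.80948967 380.32180622 249.69249431]
```

View pics/w2.png

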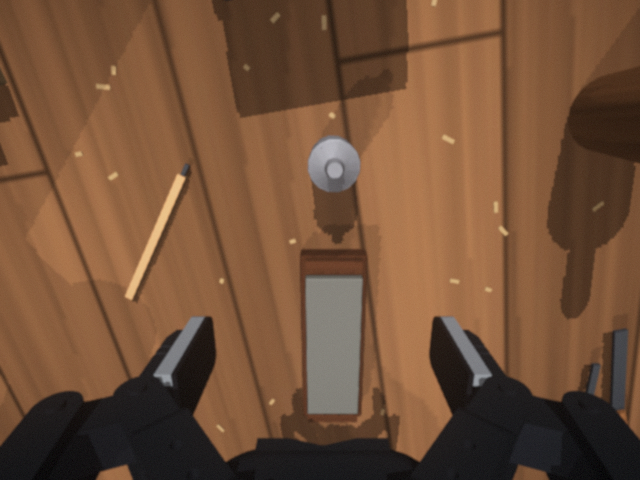

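That move was refused because it lacked roll, so the view is unchanged (tin now at (334,165) after settling). Sending it again with roll.

>>> {"api": "send_rows", "payload": {
  "rows": [
    {"tx": 0.01, "ty": 0.02, "tz": -0.02, "roll": 0},
    {"tx": 0.017, "ty": 0.04, "tz": -0.05, "roll": 0},
    {"tx": 0.017, "ty": 0.04, "tz": -0.07, "roll": 0},
    {"tx": 0.017, "ty": 0.04, "tz": -0.07, "roll": 0},
    {"tx": 0.017, "ty": 0.04, "tz": -0.07, "roll": 0}
  ]
}}

```text
t: 1.75
ee_pos: [541.4, 421.5, 179.8]
orientation: [[0.988, -0.002, 0.157], [-0.157, -0.001, 0.988], [-0.001, -1.0, -0.001]]
wrist_force: [0.4, -0.3, 0.4]
grip_width: 85.4
```

```bash
python3 - <<'E'
from h import *
c=grab('wrist','w3'); s=state(); print(s['t'],s['ee_pos'])
for t in('w2','w3'):
    c=load(t); hsv=cv2.cvtColor(c['img'],cv2.COLOR_RGB2HSV); m=((hsv[...,1]<70)&(hsv[...,2]>60)).astype(np.uint8)
    m[:,:200]=0;m[:,430:]=0
    cs,_=cv2.findContours(cv2.morphologyEx(m,cv2.MORPH_OPEN,np.ones((3,3))),0,1)
    for k in cs:
        if cv2.contourArea(k)>300: print(t,cv2.boundingRect(k),np.round(cv2.boxPoints(cv2.minAreaRect(k)),1).tolist())
E
```

```text
1.8 [542.40416293 421.68544991 181.37129709]
w2 (305, 275, 58, 139) [[305.0, 275.0], [362.0, 275.0], [362.0, 413.0], [305.0, 413.0]]
w2 (308, 135, 52, 57) [[308.0, 135.0], [359.0, 135.0], [359.0, 191.0], [308.0, 191.0]]
w3 (293, 356, 67, 89) [[293.0, 356.0], [359.0, 356.0], [359.0, 444.0], [293.0, 444.0]]
w3 (294, 196, 63, 77) [[294.0, 196.0], [356.0, 196.0], [356.0, 272.0], [294.0, 272.0]]
w3 (280, 2, 40, 39) [[278.20001220703125, 5.300000190734863], [315.3999938964844, -0.8999999761581421], [321.5, 35.79999923706055], [284.29998779296875, 41.900001525878906]]
```

View pics/w3.png

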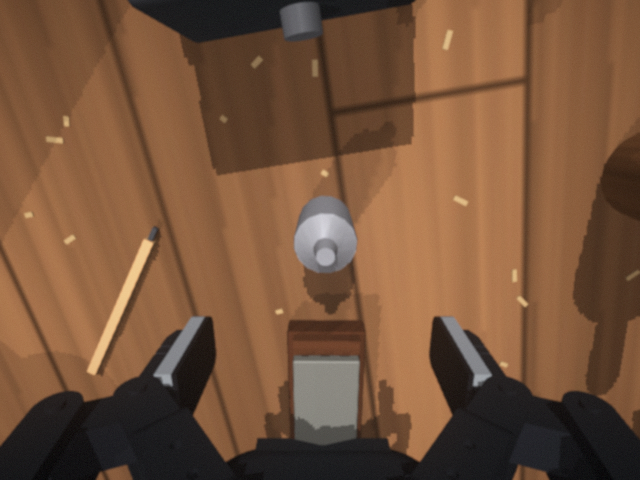

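```bash
python3 - <<'E'
from h import *
a,b=load('w2'),load('w3'); T=load('top0')
for n,p,q in (('spout',(335,170),(325.5,255)),('slab L near',(305,275),(293,356)),('slab L far',(362.5,275),(359.5,356))):
    print(n,*[np.round(x,1) for x in tri(ray(a,*p),ray(b,*q))])
for z in (36,38):
    q=np.array([onz(a,*u,z) for u in((305,275),(362.5,275),(362.5,413.5),(305,413.5))]); print(q.round(1).tolist(),q.mean(0).round(1))
d=q[1]+q[0]-q[2]-q[3]; print('stone y yaw-90',np.degrees(np.arctan2(d[1],d[0]))-90)
# tin foot: farthest (top) row edge w3 at row196 -> body; tin widest columns in w3 at shoulder z=60
print('tin shoulder', [onz(b,u,245,60).round(1) for u in (294,356.5)], [onz(a,u,163,60).round(1) for u in (308,359.5)])
print('tin back foot w3',onz(b,325,196,0),'w2',onz(a,334,135,60))
print('top: slab',[onz(T,*u,38).round(1) for u in((192.2,252.5),)],'spout',onz(T,97.5,237.5,84).round(1))
E
```

```text
spout [543.  419.4  79.7] 0.3
slab L near [499.3 316.8  33.2] 0.3
slab L far [554.7 307.3  32.2] 0.1
[[499.5, 318.1, 36.0], [554.6, 309.0, 36.0], [533.1, 142.5, 36.0], [469.8, 152.9, 36.0]] [514.2 230.6  36. ]
[[499.7, 318.9, 38.0], [554.5, 309.9, 38.0], [533.1, 144.4, 38.0], [470.2, 154.7, 38.0]] [514.4 232.   38. ]
stone y yaw-90 -8.77689083194845
tin shoulder [array([521.7, 422.7,  60. ]), array([563.9, 416. ,  60. ])] [array([522.4, 425.8,  60. ]), array([563.9, 419. ,  60. ])]
tin back foot w3 [546.30794267 440.63555623   0.        ] w2 [546.72356267 444.17930045  60.        ]
top: slab [array([512.1, 225.8,  38. ])] spout [543.1 415.5  84. ]
```

```bash
python3 - <<'E'
from h import *
c=load('w3'); 
R=np.array([[0.988,-.002,.157],[-.157,-.001,.988],[-.001,-1,-.001]]); p=np.array([542.4,421.69,181.37])
im=cv2.cvtColor(c['img'],cv2.COLOR_RGB2BGR)
# use camera pose in tool frame
for sx in(-1,1):
  for dy in (-13,-13+19,0,19):
    for dz in(-11,11):
      u=proj(c,p+R@np.array([sx*42.7,dy,dz])); print(sx,dy,dz,u.round(1))
cv2.imwrite('pics/f.png',cv2.resize(im[300:480,130:510],None,fx=2.1,fy=2.1,interpolation=cv2.INTER_CUBIC))
# proposals: spout height 84
for t,u in(('w2',(335,170)),('w3',(325.5,255))): print(onz(load(t),*u,84).round(1))
S=load('scene0');T=load('top0')
for n,X in(('spout',(543,419.4,84)),('slabL',(499.3,316.8,38)),('slabLf',(554.7,307.3,38))): print(n,'scene',proj(S,X).round(1),'top',proj(T,X).round(1))
E
```

```text
-1 -13 -11 [204.2 392.9]
-1 -13 11 [197.6 338.8]
-1 6 -11 [218.3 359.8]
-1 6 11 [213.2 310.9]
-1 0 -11 [214.2 369.4]
-1 0 11 [208.7 318.9]
-1 19 -11 [226.1 341.4]
-1 19 11 [221.8 295.5]
1 -13 -11 [446.7 392.8]
1 -13 11 [453.7 338.7]
1 6 -11 [431.9 359.8]
1 6 11 [437.2 310.8]
1 0 -11 [436.2 369.3]
1 0 11 [441.9 318.8]
1 19 -11 [423.6 341.3]
1 19 11 [428.1 295.4]
[543.1 420.   84. ]
[543.1 421.1  84. ]
spout scene [490.8 161.4] top [ 95.6 237.6]
slabL scene [440.4 173.9] top [150.2 258.5]
slabLf scene [449.  190.7] top [154.9 233. ]
```

View pics/f.png

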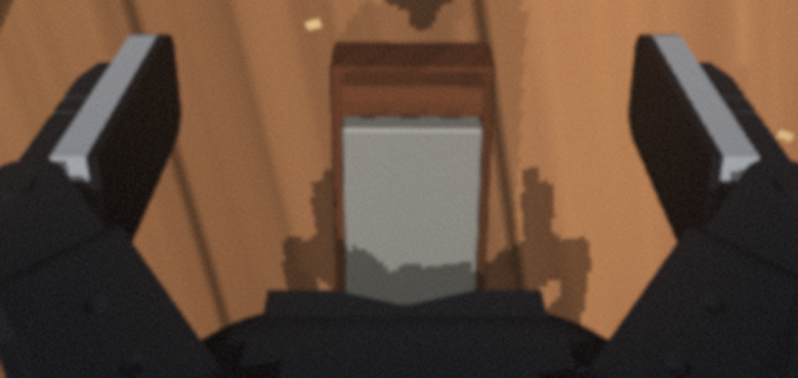

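The projected pads match the picture, so the wrist camera agrees with the tool. The scene camera agrees with it too, while the top camera reads about 4 mm low in y. The tin is at (543,420.5), the stone's centre about (513.5,231) with yaw -9.1°. The commanded TCP is already over the tin, so I go down.

>>> {"api": "send_rows", "payload": {
  "rows": [
    {"tx": 0, "ty": 0, "tz": -0.04, "roll": 0},
    {"tx": 0, "ty": 0, "tz": -0.08, "roll": 0},
    {"tx": 0, "ty": 0, "tz": -0.11, "roll": 0},
    {"tx": 0, "ty": 0, "tz": -0.13, "roll": 0},
    {"tx": 0, "ty": 0, "tz": -0.14, "roll": 0}
  ]
}}

```text
t: 2.3
ee_pos: [542.3, 420.7, 39.8]
orientation: [[0.987, -0.001, 0.159], [-0.159, -0.0, 0.987], [-0.001, -1.0, -0.0]]
wrist_force: [-0.2, -0.3, -0.0]
grip_width: 85.3
```

>>> {"api": "send_rows", "payload": {
  "rows": [
    {"tx": 0, "ty": 0, "tz": 0, "roll": 0},
    {"tx": 0, "ty": 0, "tz": 0, "roll": 0},
    {"tx": 0, "ty": 0, "tz": 0, "roll": 0},
    {"tx": 0, "ty": 0, "tz": 0, "roll": 0},
    {"tx": 0, "ty": 0, "tz": 0, "roll": 0}
  ],
  "claw": 1,
  "squeeze": 30
}}

```text
t: 2.8
ee_pos: [544.4, 422.1, 43.2]
orientation: [[0.987, 0.004, 0.159], [-0.159, 0.003, 0.987], [0.003, -1.0, 0.003]]
wrist_force: [-0.9, -0.5, 7.0]
grip_width: 43.1
```

```bash
python3 - <<'E'
from h import *
c=grab('wrist','w4'); s=state(); print(s['t'],s['ee_pos'],s['grip_width'],s['wrist_force'])
E
```

```text
2.85 [544.40305174 422.09720817  43.1696357 ] 43.489629524589965 [0.08573378 0.23853296 6.90906115]
```

View pics/w4.png

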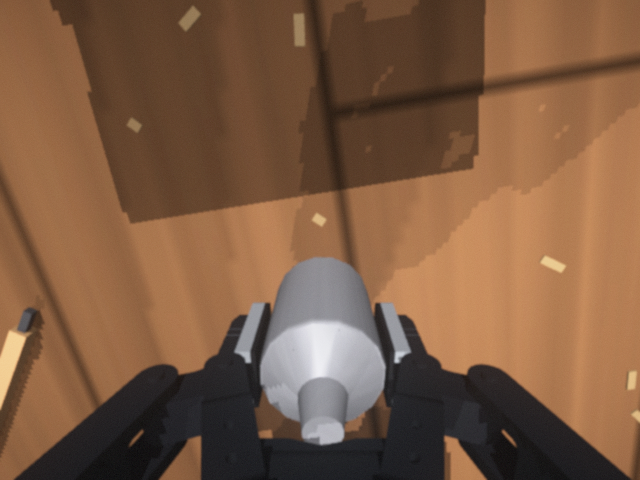

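Tin is gripped: width 43.5 mm against 44 mm, upright, at (322,350) between the pads. I lift it and carry it by (+77,-126) mm.

>>> {"api": "send_rows", "payload": {
  "rows": [
    {"tx": 0, "ty": 0, "tz": 0.015, "roll": 0},
    {"tx": 0, "ty": 0, "tz": 0.035, "roll": 0},
    {"tx": 0.01, "ty": -0.015, "tz": 0.055, "roll": 0},
    {"tx": 0.025, "ty": -0.04, "tz": 0.06, "roll": 0},
    {"tx": 0.04, "ty": -0.065, "tz": 0.06, "roll": 0}
  ]
}}

```text
t: 3.35
ee_pos: [583.8, 356.2, 103.0]
orientation: [[0.987, 0.003, 0.158], [-0.158, 0.001, 0.987], [0.003, -1.0, 0.002]]
wrist_force: [-0.2, 0.0, -1.1]
grip_width: 43.0
```

>>> {"api": "send_rows", "payload": {
  "rows": [
    {"tx": 0.015, "ty": -0.025, "tz": 0, "roll": 0},
    {"tx": 0.03, "ty": -0.05, "tz": 0, "roll": 0},
    {"tx": 0.037, "ty": -0.061, "tz": 0, "roll": 0},
    {"tx": 0.037, "ty": -0.061, "tz": 0, "roll": 0},
    {"tx": 0.037, "ty": -0.061, "tz": 0, "roll": 0}
  ]
}}

```text
t: 3.85
ee_pos: [619.1, 295.5, 100.3]
orientation: [[0.987, -0.001, 0.16], [-0.16, 0.001, 0.987], [-0.001, -1.0, 0.001]]
wrist_force: [-1.0, 1.0, -1.3]
grip_width: 43.4
```

```bash
python3 - <<'E'
from h import *
c=grab('wrist','w5'); s=state(); print(s['t'],s['ee_pos'],s['grip_width'],s['wrist_force'])
E
```

```text
3.9 [618.80321368 296.0094092  100.21999312] 43.33474315035984 [-0.64905602  0.34786137 -2.3051183 ]
```

View pics/w5.png

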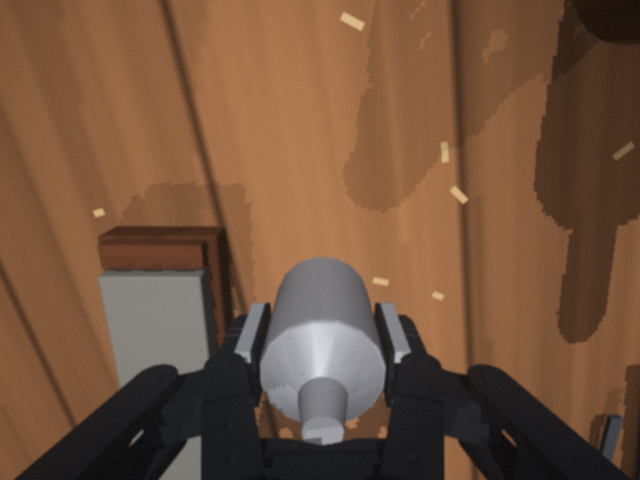

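The tin is held upright at (322,350). The stone's left end shows clear at left, with slab corners at (103,271) and (207,271). Checking the stone from here before lowering.

```bash
python3 - <<'E'
from h import *
c=load('w5'); q=[onz(c,103,271,38),onz(c,207,271,38)]
print(q, 'mid',(q[0]+q[1])/2); d=q[1]-q[0]; print(np.degrees(np.arctan2(d[1],d[0])),np.linalg.norm(d))
c=load('w2'); q=[onz(c,*u,38) for u in((305,275),(362.5,275),(359.5,413.5),(307.5,413.5))];print(np.round(q,1), np.mean(q,0))
print(onz(load('scene0'),413.8,191.9,38))
E
```

```text
[array([503.83002676, 317.60426256,  38.        ]), array([558.65561379, 308.76411601,  38.        ])] mid [531.24282027 313.18418928  38.        ]
-9.159607033513224 55.53371213938738
[[499.7 318.9  38. ]
 [554.5 309.9  38. ]
 [529.8 145.   38. ]
 [473.  154.3  38. ]] [514.25418774 232.02535392  38.        ]
[525.54888524 225.80916518  38.        ]
```

>>> {"api": "send_rows", "payload": {
  "rows": [
    {"tx": 0, "ty": 0, "tz": -0.02, "roll": 0},
    {"tx": 0, "ty": 0, "tz": -0.04, "roll": 0},
    {"tx": 0, "ty": 0, "tz": -0.05, "roll": 0},
    {"tx": 0, "ty": 0, "tz": -0.055, "roll": 0},
    {"tx": 0, "ty": 0, "tz": -0.057, "roll": 0}
  ]
}}

```text
t: 4.4
ee_pos: [619.3, 295.8, 43.3]
orientation: [[0.987, -0.0, 0.158], [-0.158, 0.0, 0.987], [-0.0, -1.0, 0.0]]
wrist_force: [-1.3, -0.6, 1.6]
grip_width: 43.6
```

Tin is down (+1.6 N of support). Its place in the stone's frame is about (93,81), against the wanted (95,80). Next, release part-way and rise straight up.

>>> {"api": "send_rows", "payload": {
  "rows": [
    {"tx": 0, "ty": 0, "tz": 0, "roll": 0},
    {"tx": 0, "ty": 0, "tz": 0, "roll": 0},
    {"tx": 0, "ty": 0, "tz": 0, "roll": 0}
  ],
  "claw": -0.5
}}

```text
t: 4.7
ee_pos: [620.7, 295.2, 44.7]
orientation: [[0.987, 0.002, 0.16], [-0.16, 0.001, 0.987], [0.002, -1.0, 0.001]]
wrist_force: [-0.1, 0.4, -0.9]
grip_width: 64.3
```

>>> {"api": "send_rows", "payload": {
  "rows": [
    {"tx": 0, "ty": 0, "tz": 0.03, "roll": 0},
    {"tx": 0, "ty": 0, "tz": 0.07, "roll": 0},
    {"tx": 0, "ty": 0, "tz": 0.12, "roll": 0},
    {"tx": 0.005, "ty": -0.04, "tz": 0.155, "roll": 0},
    {"tx": 0.015, "ty": -0.09, "tz": 0.157, "roll": 0}
  ]
}}

```text
t: 5.2
ee_pos: [637.9, 210.8, 208.9]
orientation: [[0.988, 0.014, 0.155], [-0.155, 0.004, 0.988], [0.014, -1.0, 0.006]]
wrist_force: [0.4, -0.4, 1.0]
grip_width: 64.2
```

>>> {"api": "send_rows", "payload": {
  "rows": [
    {"tx": 0.005, "ty": -0.04, "tz": 0, "roll": 0},
    {"tx": 0.01, "ty": -0.085, "tz": 0, "roll": 0},
    {"tx": 0.015, "ty": -0.125, "tz": 0, "roll": 0},
    {"tx": 0.015, "ty": -0.135, "tz": 0, "roll": 0},
    {"tx": 0.015, "ty": -0.135, "tz": 0, "roll": 0}
  ],
  "claw": -1
}}

```text
t: 5.7
ee_pos: [649.3, 71.8, 200.7]
orientation: [[0.987, 0.001, 0.163], [-0.163, 0.0, 0.987], [0.001, -1.0, 0.0]]
wrist_force: [-0.1, -0.5, -0.1]
grip_width: 85.2
```

```bash
python3 - <<'E'
from h import *
c=grab('wrist','w6'); s=state(); print(s['t'],s['ee_pos'],s['grip_width'],s['wrist_force'])
E
```

```text
5.75 [649.1090992   73.39542845 200.52091794] 85.39636506765424 [0.42977333 0.22176361 0.42067258]
```

>>> {"api": "send_rows", "payload": {
  "rows": [
    {"tx": 0.003, "ty": -0.03, "tz": -0.01, "roll": 0},
    {"tx": 0.006, "ty": -0.06, "tz": -0.02, "roll": 0},
    {"tx": 0.006, "ty": -0.07, "tz": -0.02, "roll": 0},
    {"tx": 0.006, "ty": -0.07, "tz": -0.02, "roll": 0},
    {"tx": 0.006, "ty": -0.07, "tz": -0.02, "roll": 0}
  ]
}}

```text
t: 6.25
ee_pos: [655.2, 5.3, 180.6]
orientation: [[0.987, 0.001, 0.158], [-0.158, 0.001, 0.987], [0.001, -1.0, 0.001]]
wrist_force: [-0.9, -0.1, 0.4]
grip_width: 85.1
```

```bash
python3 - <<'E'
from h import *
c=grab('wrist','w7'); s=state(); print(s['t'],s['ee_pos'],s['grip_width'],s['wrist_force'])
E
```

```text
6.3 [655.27627241   5.39260069 180.70294215] 85.54712465643259 [ 0.35663716 -0.34119515 -0.62770761]
```

View pics/w6.png

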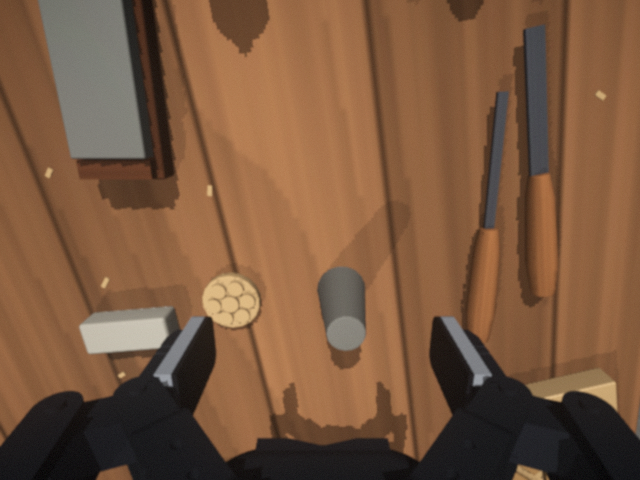

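View pics/w7.png

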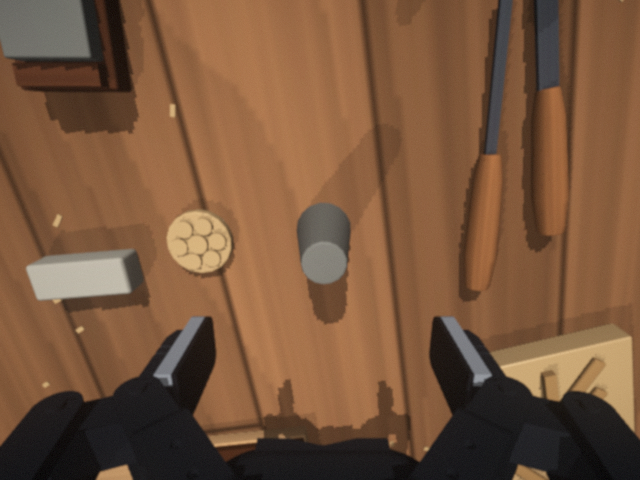

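The slip stone's top is at (346.5,333.5) in w6 and (324.5,263) in w7. The bar shows in both views (top about (83–175, 308–353) in w6, (29–132, 252–299) in w7), and so does the slab's right end in w6.

```bash
python3 - <<'E'
from h import *
a,b=load('w6'),load('w7')
hsv=cv2.cvtColor(b['img'],cv2.COLOR_RGB2HSV)
print('sliptop',tri(ray(a,346.5,333.5),ray(b,324.5,263)), onz(b,324.5,263,80), onz(b,324.5,263,75))
print('foot back w7', onz(b,323.5,203,0),'w6',onz(a,341,267.5,0))
print('slab end w6 z33.5',onz(a,71,160,33.5),onz(a,147,158,33.5),' z38',onz(a,71,160,38),onz(a,147,158,38), )
# bar top corners
for t,x1 in (('w6',180),('w7',145)):
    c=load(t); im=c['img'][240:360,20:x1].astype(int); m=((im.min(2)>115)&(im.max(2)-im.min(2)<45)).astype(np.uint8)
    k=max(cv2.findContours(m,0,1)[0],key=cv2.contourArea); print(t,(cv2.approxPolyDP(k,3,True)[:,0]+[20,240]).tolist())
    cv2.imwrite(f'pics/bar_{t}.png',cv2.resize(c['img'][240:360,20:200,::-1],None,fx=4,fy=4))
E
```

```text
sliptop (array([655.38005731,  -2.25292785,  79.21893362]), np.float64(0.05731363474151176)) [655.39509905  -1.95062178  80.        ] [655.11645234  -3.9138697   75.        ]
foot back w7 [658.40797232  19.08914804   0.        ] w6 [658.14149047  18.14376846   0.        ]
slab end w6 z33.5 [469.80403541 152.20223188  33.5       ] [527.00274442 144.27790539  33.5       ]  z38 [472.78418313 152.20814022  38.        ] [529.09744519 144.40648381  38.        ]
w6 [[169, 308], [92, 315], [79, 326], [87, 351], [159, 347], [167, 335], [164, 315]]
w7 [[126, 251], [44, 258], [26, 269], [38, 299], [128, 292], [121, 257]]
```

View pics/bar_w6.png

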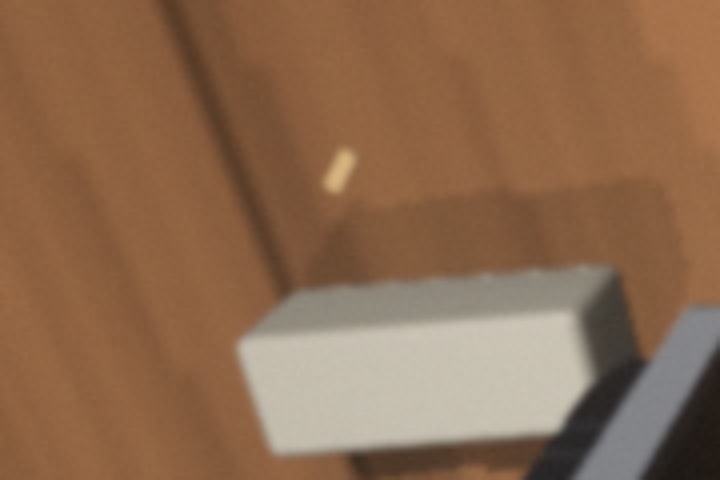

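Slip stone: the top is at height 79 (80 stated) and its axis at (655.2,-2.7). The stone's centre comes out again at (514,231). I go down over the slip stone.

>>> {"api": "send_rows", "payload": {
  "rows": [
    {"tx": 0, "ty": -0.0025, "tz": -0.04, "roll": 0},
    {"tx": 0, "ty": -0.0025, "tz": -0.08, "roll": 0},
    {"tx": 0, "ty": -0.0025, "tz": -0.115, "roll": 0},
    {"tx": 0, "ty": -0.0025, "tz": -0.135, "roll": 0},
    {"tx": 0, "ty": -0.0025, "tz": -0.143, "roll": 0}
  ]
}}

```text
t: 6.8
ee_pos: [652.8, 2.9, 34.2]
orientation: [[0.987, -0.005, 0.158], [-0.158, 0.001, 0.987], [-0.005, -1.0, 0.0]]
wrist_force: [0.2, -0.0, -0.5]
grip_width: 85.4
```

>>> {"api": "send_rows", "payload": {
  "rows": [
    {"tx": 0, "ty": 0, "tz": 0, "roll": 0},
    {"tx": 0, "ty": 0, "tz": 0, "roll": 0},
    {"tx": 0, "ty": 0, "tz": 0, "roll": 0},
    {"tx": 0, "ty": 0, "tz": 0, "roll": 0},
    {"tx": 0, "ty": 0, "tz": 0, "roll": 0}
  ],
  "claw": 1,
  "squeeze": 40
}}

```text
t: 7.3
ee_pos: [656.4, 1.2, 39.8]
orientation: [[0.987, 0.003, 0.16], [-0.16, 0.0, 0.987], [0.003, -1.0, 0.001]]
wrist_force: [-1.2, 0.8, 6.8]
grip_width: 39.0
```

```bash
python3 - <<'E'
from h import *
c=grab('wrist','w8'); s=state(); print(s['t'],s['ee_pos'],s['grip_width'],s['wrist_force'])
E
```

```text
7.35 [656.38327987   1.21184772  39.81280745] 38.69961124123099 [-1.91767262  0.62053893  6.09454583]
```

View pics/w8.png

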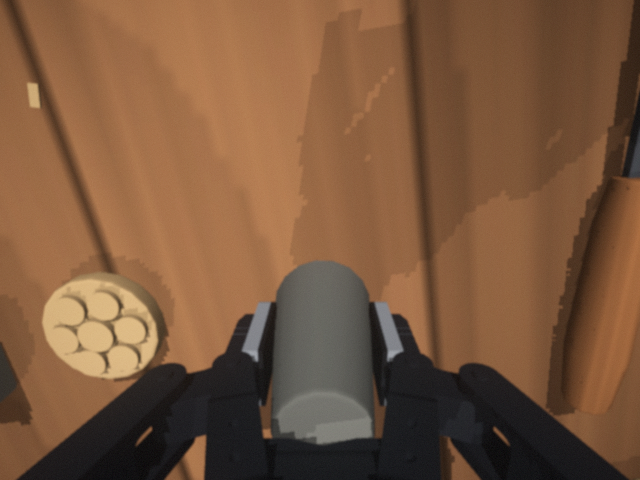

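Slip stone is gripped: width 38.7 mm, which fits its taper at about 36 mm height, and it stands upright. I lift it and carry it by (-60,+140) mm.

>>> {"api": "send_rows", "payload": {
  "rows": [
    {"tx": 0, "ty": 0, "tz": 0.015, "roll": 0},
    {"tx": 0, "ty": 0, "tz": 0.035, "roll": 0},
    {"tx": -0.008, "ty": 0.02, "tz": 0.055, "roll": 0},
    {"tx": -0.018, "ty": 0.045, "tz": 0.06, "roll": 0},
    {"tx": -0.03, "ty": 0.07, "tz": 0.06, "roll": 0}
  ]
}}

```text
t: 7.85
ee_pos: [626.6, 71.3, 100.1]
orientation: [[0.987, 0.005, 0.161], [-0.161, 0.0, 0.987], [0.005, -1.0, 0.001]]
wrist_force: [0.3, 0.0, -2.9]
grip_width: 38.3
```

>>> {"api": "send_rows", "payload": {
  "rows": [
    {"tx": -0.012, "ty": 0.03, "tz": 0, "roll": 0},
    {"tx": -0.023, "ty": 0.055, "tz": 0, "roll": 0},
    {"tx": -0.03, "ty": 0.07, "tz": 0, "roll": 0},
    {"tx": -0.03, "ty": 0.07, "tz": 0, "roll": 0},
    {"tx": -0.03, "ty": 0.07, "tz": 0, "roll": 0}
  ]
}}

```text
t: 8.35
ee_pos: [595.4, 140.7, 97.4]
orientation: [[0.987, 0.001, 0.159], [-0.159, -0.001, 0.987], [0.001, -1.0, -0.001]]
wrist_force: [0.0, -0.3, -3.2]
grip_width: 38.7
```

```bash
python3 - <<'E'
from h import *
c=grab('wrist','w9'); s=state(); print(s['t'],s['ee_pos'],s['grip_width'],s['wrist_force'])
E
```

```text
8.4 [595.63487739 140.2018639   97.38991474] 38.81588598089046 [-0.624047   -0.96502466 -2.32581618]
```

View pics/w9.png

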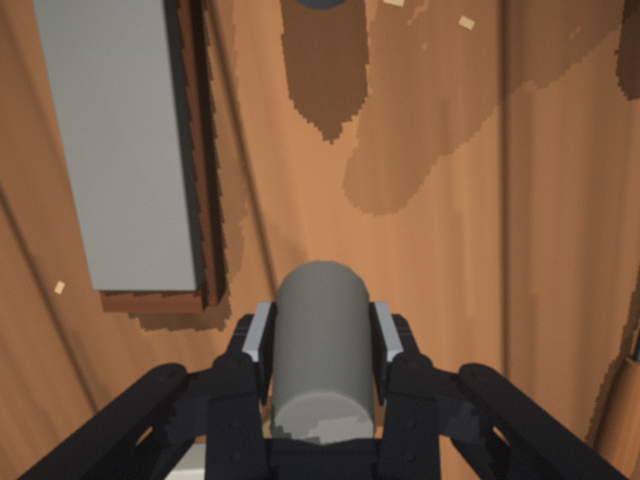

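The slip stone hangs upright behind the stone's right end, with the tin's foot at (320,0). I lower it by 57 mm.

>>> {"api": "send_rows", "payload": {
  "rows": [
    {"tx": 0, "ty": 0, "tz": -0.02, "roll": 0},
    {"tx": 0, "ty": 0, "tz": -0.04, "roll": 0},
    {"tx": 0, "ty": 0, "tz": -0.05, "roll": 0},
    {"tx": 0, "ty": 0, "tz": -0.055, "roll": 0},
    {"tx": 0, "ty": 0, "tz": -0.0575, "roll": 0}
  ]
}}

```text
t: 8.9
ee_pos: [594.7, 140.1, 39.8]
orientation: [[0.987, -0.002, 0.16], [-0.16, -0.001, 0.987], [-0.002, -1.0, -0.001]]
wrist_force: [-5.8, -2.7, 10.1]
grip_width: 38.8
```

>>> {"api": "send_rows", "payload": {
  "rows": [
    {"tx": 0, "ty": 0, "tz": 0, "roll": 0},
    {"tx": 0, "ty": 0, "tz": 0, "roll": 0}
  ]
}}

```text
t: 9.1
ee_pos: [596.1, 141.1, 40.4]
orientation: [[0.987, 0.003, 0.16], [-0.16, 0.0, 0.987], [0.003, -1.0, 0.001]]
wrist_force: [0.4, 0.5, -2.9]
grip_width: 38.6
```

>>> {"api": "send_rows", "payload": {
  "rows": [
    {"tx": 0, "ty": 0, "tz": -0.001, "roll": 0},
    {"tx": 0, "ty": 0, "tz": -0.001, "roll": 0}
  ]
}}

```text
t: 9.3
ee_pos: [596.1, 141.2, 39.9]
orientation: [[0.987, 0.002, 0.159], [-0.159, 0.0, 0.987], [0.002, -1.0, 0.001]]
wrist_force: [-1.1, -0.3, 2.9]
grip_width: 38.6
```

Touching (+2.9 N). I release part-way and rise.

>>> {"api": "send_rows", "payload": {
  "rows": [
    {"tx": 0, "ty": 0, "tz": 0, "roll": 0},
    {"tx": 0, "ty": 0, "tz": 0, "roll": 0},
    {"tx": 0, "ty": 0, "tz": 0, "roll": 0}
  ],
  "claw": -0.5
}}

```text
t: 9.6
ee_pos: [595.1, 141.1, 38.6]
orientation: [[0.987, 0.0, 0.159], [-0.159, 0.0, 0.987], [0.0, -1.0, 0.0]]
wrist_force: [-0.2, -0.2, -0.1]
grip_width: 64.2
```

>>> {"api": "send_rows", "payload": {
  "rows": [
    {"tx": 0, "ty": 0, "tz": 0.03, "roll": 0},
    {"tx": 0, "ty": 0, "tz": 0.07, "roll": 0},
    {"tx": 0, "ty": 0, "tz": 0.115, "roll": 0},
    {"tx": 0, "ty": 0, "tz": 0.15, "roll": 0},
    {"tx": 0, "ty": -0.02, "tz": 0.19, "roll": 0}
  ]
}}

```text
t: 10.1
ee_pos: [594.4, 122.6, 229.7]
orientation: [[0.988, -0.0, 0.157], [-0.157, 0.001, 0.988], [-0.001, -1.0, 0.001]]
wrist_force: [1.5, -0.7, -0.2]
grip_width: 64.3
```

>>> {"api": "send_rows", "payload": {
  "rows": [
    {"tx": 0, "ty": 0, "tz": 0.02, "roll": 0},
    {"tx": 0, "ty": 0, "tz": 0.02, "roll": 0},
    {"tx": 0, "ty": 0, "tz": 0.02, "roll": 0}
  ]
}}

```text
t: 10.4
ee_pos: [594.7, 121.1, 248.0]
orientation: [[0.987, -0.0, 0.159], [-0.159, 0.0, 0.987], [-0.0, -1.0, 0.0]]
wrist_force: [-0.2, 0.4, -0.7]
grip_width: 63.7
```

```bash
python3 - <<'E'
from h import *
c=grab('wrist','w10'); s=state(); print(s['t'],s['ee_pos'],s['grip_width'],s['wrist_force'])
E
```

```text
10.45 [593.85909694 121.16760718 246.55060113] 64.18576993557139 [-0.85633555 -0.68113469 -0.93295392]
```

View pics/w10.png

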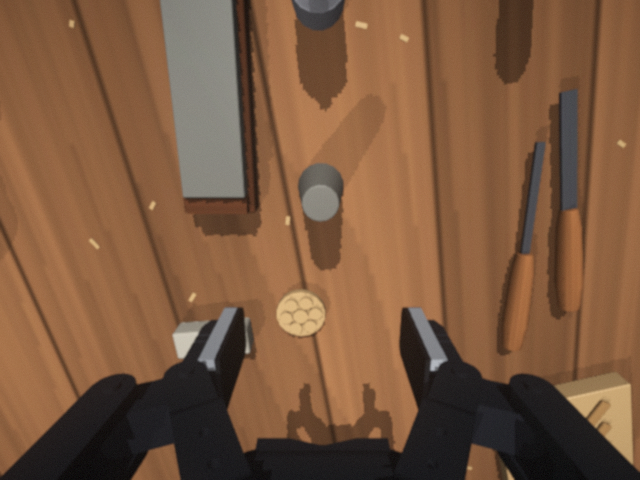

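The slip stone stands at (321,200) and the tin's foot at (318,15), in line along the stone's back. Next I fly towards the jar, stopping over the strop for a look.

>>> {"api": "send_rows", "payload": {
  "rows": [
    {"tx": -0.01, "ty": -0.045, "tz": 0, "roll": 0},
    {"tx": -0.02, "ty": -0.09, "tz": 0, "roll": 0},
    {"tx": -0.03, "ty": -0.135, "tz": 0, "roll": 0},
    {"tx": -0.04, "ty": -0.18, "tz": 0, "roll": 0},
    {"tx": -0.05, "ty": -0.225, "tz": 0, "roll": 0}
  ],
  "claw": -1
}}

```text
t: 10.95
ee_pos: [542.9, -104.7, 245.3]
orientation: [[0.987, -0.005, 0.158], [-0.158, 0.002, 0.987], [-0.005, -1.0, 0.001]]
wrist_force: [0.4, 0.2, 0.1]
grip_width: 85.2
```

>>> {"api": "send_rows", "payload": {
  "rows": [
    {"tx": -0.01, "ty": -0.04, "tz": 0, "roll": 0},
    {"tx": -0.02, "ty": -0.08, "tz": 0, "roll": 0},
    {"tx": -0.02, "ty": -0.11, "tz": 0, "roll": 0},
    {"tx": -0.02, "ty": -0.11, "tz": 0, "roll": 0},
    {"tx": -0.02, "ty": -0.11, "tz": 0, "roll": 0}
  ]
}}

```text
t: 11.45
ee_pos: [523.8, -213.5, 245.8]
orientation: [[0.987, -0.004, 0.161], [-0.161, 0.003, 0.987], [-0.004, -1.0, 0.002]]
wrist_force: [-0.2, -0.0, -0.2]
grip_width: 85.7
```

```bash
python3 - <<'E'
from h import *
c=grab('wrist','w11'); s=state(); print(s['t'],s['ee_pos'],s['grip_width'],s['wrist_force'])
E
```

```text
11.5 [ 524.0520858  -212.79484038  246.2184069 ] 85.47474757668334 [ 0.13103539  0.4679866  -0.09592057]
```

>>> {"api": "send_rows", "payload": {
  "rows": [
    {"tx": 0.005, "ty": -0.045, "tz": 0, "roll": 0},
    {"tx": 0.01, "ty": -0.09, "tz": 0, "roll": 0},
    {"tx": 0.015, "ty": -0.13, "tz": -0.01, "roll": 0},
    {"tx": 0.015, "ty": -0.13, "tz": -0.02, "roll": 0},
    {"tx": 0.015, "ty": -0.13, "tz": -0.02, "roll": 0}
  ]
}}

```text
t: 12.0
ee_pos: [539.0, -342.0, 225.1]
orientation: [[0.987, -0.005, 0.159], [-0.159, 0.005, 0.987], [-0.005, -1.0, 0.004]]
wrist_force: [-0.8, 0.8, 0.1]
grip_width: 85.6
```

```bash
python3 - <<'E'
from h import *
c=grab('wrist','w12'); s=state(); print(s['t'],s['ee_pos'],s['grip_width'],s['wrist_force'])
E
```

```text
12.05 [ 539.37853119 -341.55176557  226.17107739] 85.41752378093467 [0.71972383 0.11387971 0.5304558 ]
```

View pics/w11.png

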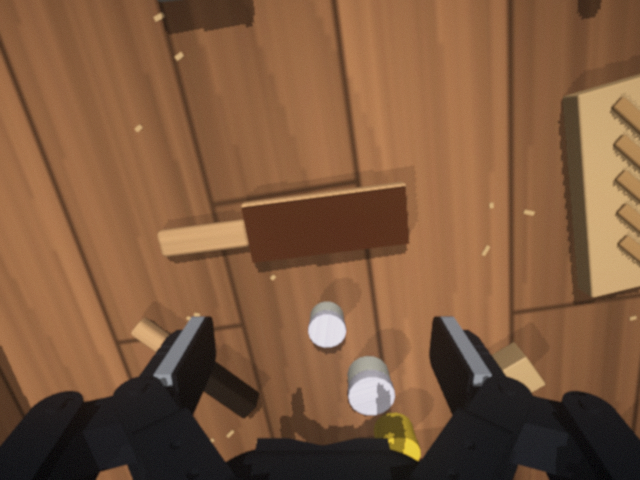

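View pics/w12.png

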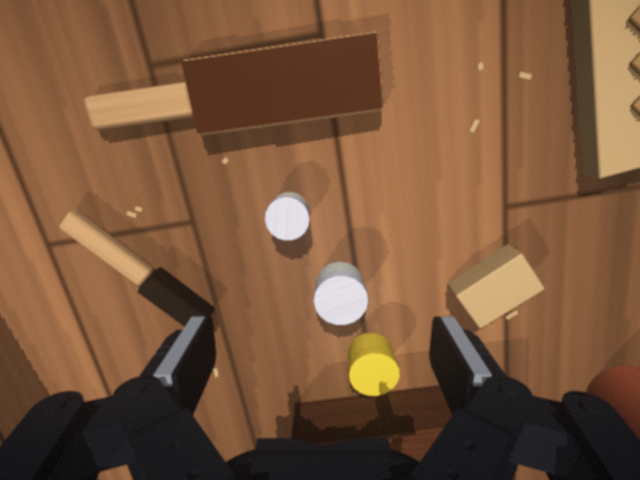

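The larger white jar's lid is at (371,393) in w11 and (341,299) in w12; the small white jar is at (288,217) and the yellow one at (374,368) in w12. The leather spans (184–382, 33–133) in w12. Now measuring all of these.

```bash
python3 - <<'E'
from h import *
C={}
for t in('w11','w12'):
    c=load(t); hsv=cv2.cvtColor(c['img'],cv2.COLOR_RGB2HSV); m=((hsv[...,2]<120)&(hsv[...,1]>150)).astype(np.uint8); m[280:]=0
    rgb=c['img'].astype(int); 
    m=cv2.morphologyEx(m,cv2.MORPH_OPEN,np.ones((5,5)))
    ks=cv2.findContours(m,0,1)[0]; k=max(ks,key=cv2.contourArea); b=cv2.boxPoints(cv2.minAreaRect(k)); print(t,cv2.contourArea(k),b.round(1).tolist(), cv2.approxPolyDP(k,5,True)[:,0].tolist())
    m=((hsv[...,1]<45)&(hsv[...,2]>165)).astype(np.uint8); m=cv2.morphologyEx(m,cv2.MORPH_OPEN,np.ones((3,3)))
    for k in cv2.findContours(m,0,1)[0]:
        if 300<cv2.contourArea(k)<5000: print('  lid',np.round(cv2.fitEllipse(k)[0],1),np.round(cv2.fitEllipse(k)[1],1),cv2.boundingRect(k))
E
```

```text
w11 8726.5 [[241.8000030517578, 207.1999969482422], [404.1000061035156, 186.89999389648438], [411.20001220703125, 243.1999969482422], [248.8000030517578, 263.5]] [[404, 188], [244, 208], [252, 259], [406, 243]]
  lid [369.7 389.4] [41.9 51.6] (349, 358, 46, 57)
  lid [326.5 329.5] [34.1 36.9] (308, 312, 38, 35)
w12 13477.5 [[181.1999969482422, 61.099998474121094], [374.29998779296875, 34.099998474121094], [384.5, 106.5999984741211], [191.3000030517578, 133.6999969482422]] [[374, 35], [349, 38], [352, 43], [332, 40], [331, 46], [182, 62], [197, 131], [380, 107]]
  lid [340.2 296.5] [51.6 58.6] (314, 263, 54, 62)
  lid [286.6 217.3] [43.  45.2] (265, 193, 45, 47)
```

```bash
python3 - <<'E'
from h import *
a,b=load('w11'),load('w12')
p,e=tri(ray(a,371.5,392.5),ray(b,340.5,299.5)); print('lid',p.round(1),e, onz(b,340.5,299.5,40).round(1),'diam',np.linalg.norm(onz(b,314,299.5,40)-onz(b,367,299.5,40)))
A=[(243.5,206),(404.5,186),(408,243.5),(252.5,261)];B=[(183,60.5),(375.5,34),(381.5,108),(197.5,132.5)]
P=[]
for u,v in zip(A,B):
    p,e=tri(ray(a,*u),ray(b,*v)); P.append(p); print(p.round(1),round(e,2), onz(a,*u,20).round(1), onz(b,*v,20).round(1))
P=np.array([onz(a,*u,20) for u in A]); print('centre',P.mean(0)); 
d=P[1]+P[2]-P[0]-P[3]; print('yaw',np.degrees(np.arctan2(d[1],d[0])), np.linalg.norm(d)/2, np.linalg.norm(P[0]-P[3]),np.linalg.norm(P[1]-P[2]))
P=np.array([onz(b,*u,20) for u in B]); print('centre',P.mean(0)); d=P[1]+P[2]-P[0]-P[3]; print('yaw',np.degrees(np.arctan2(d[1],d[0])))
E
```

```text
lid [ 542.5 -424.2   29.8] 1.143386194166182 [ 542.2 -419.2   40. ] diam 48.161626273525144
[ 447.7 -200.9   15.9] 0.98 [ 449.2 -200.    20. ] [ 448.5 -201.7   20. ]
[ 602.2 -206.5   14.4] 0.35 [ 601.4 -205.3   20. ] [ 601.2 -207.5   20. ]
[ 599.6 -262.    20.4] 0.34 [ 599.6 -262.2   20. ] [ 599.9 -262.    20. ]
[ 444.8 -256.7   17.9] 0.1 [ 445.4 -255.9   20. ] [ 445.4 -256.7   20. ]
centre [ 523.88625429 -230.84693056   20.        ]
yaw -2.1706114929973834 153.2736116596058 56.08722853584159 56.86142423272496
centre [ 523.75175347 -231.95306564   20.        ]
yaw -2.064854464832326
```

Strop: centre (523.8,-231.4), yaw -2.1°, top at 16–20 mm. Jar: about (542.3,-421). I move over it for one closer look before going down.

>>> {"api": "send_rows", "payload": {
  "rows": [
    {"tx": 0.001, "ty": -0.03, "tz": -0.02, "roll": 0},
    {"tx": 0.002, "ty": -0.06, "tz": -0.04, "roll": 0},
    {"tx": 0.003, "ty": -0.079, "tz": -0.06, "roll": 0},
    {"tx": 0.003, "ty": -0.079, "tz": -0.07, "roll": 0},
    {"tx": 0.003, "ty": -0.079, "tz": -0.07, "roll": 0}
  ]
}}

```text
t: 12.55
ee_pos: [542.3, -420.0, 156.3]
orientation: [[0.987, -0.003, 0.158], [-0.158, 0.004, 0.987], [-0.004, -1.0, 0.004]]
wrist_force: [-0.3, 0.1, -0.3]
grip_width: 85.3
```

```bash
python3 - <<'E'
from h import *
c=grab('wrist','w13'); s=state(); print(s['t'],s['ee_pos'],s['grip_width'],s['wrist_force'])
E
```

```text
12.6 [ 542.98131916 -420.44872551  157.82939613] 84.90116808802766 [-0.22561877 -0.3193297   0.38660103]
```

View pics/w13.png

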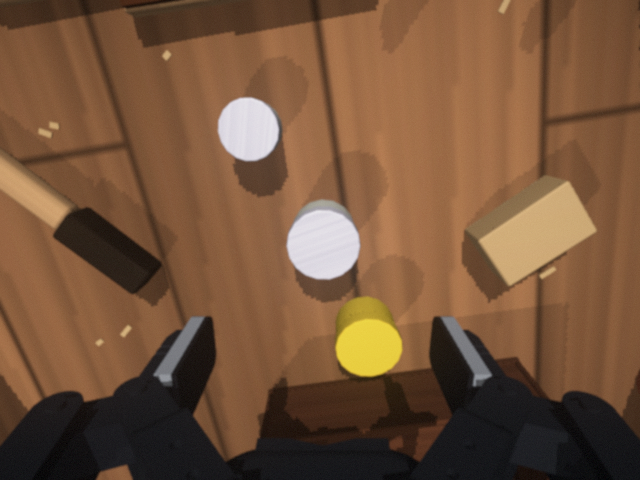

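```bash
python3 - <<'E'
from h import *
b=load('w12');c=load('w13')
print(onz(c,323.5,239.5,40).round(1), tri(ray(b,340.5,299.5),ray(c,323.5,239.5)), 'diam',np.linalg.norm(onz(c,287,239.5,40)-onz(c,360,239.5,40)),'yellow',onz(c,369,347,40).round(1),'small',onz(c,249,129,35).round(1))
E
```

```text
[ 543.1 -416.3   40. ] (array([ 543.2683123 , -411.74554843,   54.3780021 ]), np.float64(1.1391721140071622)) diam 48.84532627682034 yellow [ 563.2 -504.    40. ] small [ 508.4 -339.2   35. ]
```

The closer view puts the jar at (543,-417), lid diameter 49 mm, the larger white one; the yellow one is 87 mm away, clear of the fingers. I shift +3 mm in y and go down.

>>> {"api": "send_rows", "payload": {
  "rows": [
    {"tx": 0, "ty": 0.003, "tz": -0.035, "roll": 0},
    {"tx": 0, "ty": 0.003, "tz": -0.07, "roll": 0},
    {"tx": 0, "ty": 0.003, "tz": -0.1, "roll": 0},
    {"tx": 0, "ty": 0.003, "tz": -0.12, "roll": 0},
    {"tx": 0, "ty": 0.003, "tz": -0.126, "roll": 0}
  ]
}}

```text
t: 13.1
ee_pos: [542.4, -417.2, 30.9]
orientation: [[0.987, -0.003, 0.158], [-0.158, 0.003, 0.987], [-0.003, -1.0, 0.003]]
wrist_force: [-0.1, -0.1, -0.4]
grip_width: 85.4
```

>>> {"api": "send_rows", "payload": {
  "rows": [
    {"tx": 0, "ty": 0, "tz": 0, "roll": 0},
    {"tx": 0, "ty": 0, "tz": 0, "roll": 0},
    {"tx": 0, "ty": 0, "tz": 0, "roll": 0},
    {"tx": 0, "ty": 0, "tz": 0, "roll": 0},
    {"tx": 0, "ty": 0, "tz": 0, "roll": 0}
  ],
  "claw": 1,
  "squeeze": 35
}}

```text
t: 13.6
ee_pos: [544.5, -421.1, 35.5]
orientation: [[0.987, 0.003, 0.159], [-0.159, -0.003, 0.987], [0.004, -1.0, -0.002]]
wrist_force: [-0.6, 1.5, 6.9]
grip_width: 49.0
```

```bash
python3 - <<'E'
from h import *
c=grab('wrist','w14'); s=state(); print(s['t'],s['ee_pos'],s['grip_width'],s['wrist_force'])
E
```

```text
13.65 [ 544.50954197 -421.11906269   35.54662343] 48.72854300180183 [-0.50159181  2.21921008  6.41500347]
```

View pics/w14.png

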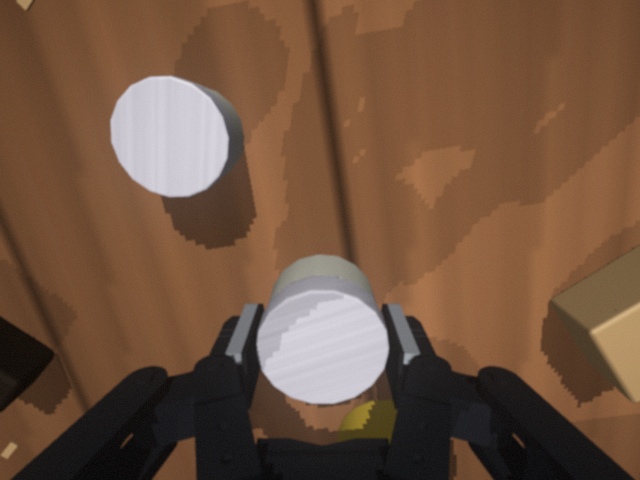

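Jar is gripped: width 49 mm, lid at (323,347) between the pads. I lift it 120 mm and carry it by about (+65,+633) mm.

>>> {"api": "send_rows", "payload": {
  "rows": [
    {"tx": 0, "ty": 0, "tz": 0.02, "roll": 0},
    {"tx": 0, "ty": 0, "tz": 0.05, "roll": 0},
    {"tx": 0, "ty": 0.01, "tz": 0.085, "roll": 0},
    {"tx": 0.003, "ty": 0.04, "tz": 0.11, "roll": 0},
    {"tx": 0.007, "ty": 0.08, "tz": 0.12, "roll": 0}
  ]
}}

```text
t: 14.15
ee_pos: [551.7, -342.4, 157.2]
orientation: [[0.987, 0.007, 0.162], [-0.162, -0.005, 0.987], [0.007, -1.0, -0.004]]
wrist_force: [0.9, 0.5, -0.6]
grip_width: 48.4
```

>>> {"api": "send_rows", "payload": {
  "rows": [
    {"tx": 0.005, "ty": 0.045, "tz": 0, "roll": 0},
    {"tx": 0.01, "ty": 0.09, "tz": 0, "roll": 0},
    {"tx": 0.015, "ty": 0.135, "tz": 0, "roll": 0},
    {"tx": 0.02, "ty": 0.18, "tz": 0, "roll": 0},
    {"tx": 0.025, "ty": 0.225, "tz": 0, "roll": 0}
  ]
}}

```text
t: 14.65
ee_pos: [574.8, -113.2, 152.8]
orientation: [[0.987, 0.001, 0.16], [-0.16, -0.0, 0.987], [0.001, -1.0, 0.0]]
wrist_force: [0.6, 1.0, -2.0]
grip_width: 48.7
```

>>> {"api": "send_rows", "payload": {
  "rows": [
    {"tx": 0.005, "ty": 0.045, "tz": 0, "roll": 0},
    {"tx": 0.01, "ty": 0.09, "tz": 0, "roll": 0},
    {"tx": 0.015, "ty": 0.135, "tz": 0, "roll": 0},
    {"tx": 0.02, "ty": 0.18, "tz": 0, "roll": 0},
    {"tx": 0.025, "ty": 0.225, "tz": 0, "roll": 0}
  ]
}}

```text
t: 15.15
ee_pos: [599.8, 111.8, 152.8]
orientation: [[0.987, 0.001, 0.16], [-0.16, 0.0, 0.987], [0.001, -1.0, 0.0]]
wrist_force: [0.3, -0.6, -1.4]
grip_width: 48.8
```

>>> {"api": "send_rows", "payload": {
  "rows": [
    {"tx": 0.005, "ty": 0.045, "tz": 0, "roll": 0},
    {"tx": 0.008, "ty": 0.08, "tz": 0, "roll": 0},
    {"tx": 0.01, "ty": 0.1, "tz": 0, "roll": 0},
    {"tx": 0.01, "ty": 0.1, "tz": 0, "roll": 0},
    {"tx": 0.01, "ty": 0.1, "tz": 0, "roll": 0}
  ]
}}

```text
t: 15.65
ee_pos: [609.6, 210.1, 152.3]
orientation: [[0.987, -0.0, 0.158], [-0.158, -0.001, 0.987], [-0.0, -1.0, -0.001]]
wrist_force: [-0.3, -0.6, -0.9]
grip_width: 48.8
```

```bash
python3 - <<'E'
from h import *
c=grab('wrist','w15'); s=state(); print(s['t'],s['ee_pos'],s['grip_width'],s['wrist_force'])
E
```

```text
15.7 [609.67626805 209.3515037  152.30176382] 48.9183307343521 [-0.29624337 -0.65562563 -2.42522143]
```

View pics/w15.png

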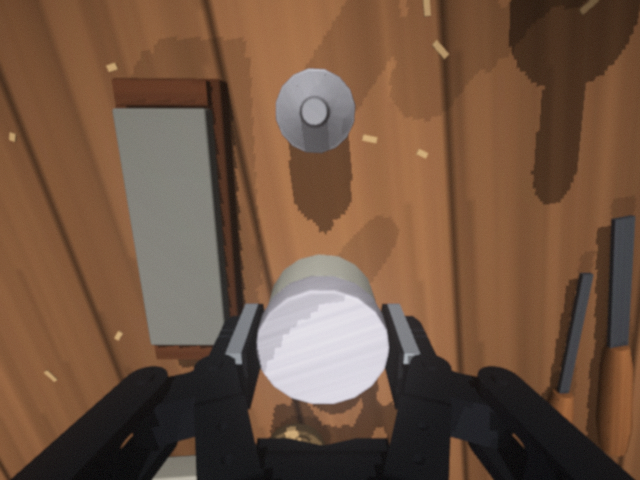

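The tin's spout is at (314,110), the slab corners at (116,108), (207,108), (225,345) and (150,345), and the held jar's lid at (323,347). The slip stone is hidden below the jar.

```bash
python3 - <<'E'
from h import *
c=load('w15')
print('lid',onz(c,323,347,156.8).round(1))
for z in(33.5,38):
    q=np.array([onz(c,*u,z) for u in((116,108),(207,108),(225,345),(150,345))]);print(z,q.round(1).tolist(),q.mean(0).round(1))
    d=q[0]+q[1]-q[2]-q[3];a=np.arctan2(-d[0],d[1]); print(np.degrees(a),np.linalg.norm(d)/2)
    X=np.array([np.cos(a),np.sin(a)]);Y=np.array([-X[1],X[0]]); o=q.mean(0)[:2]
    print('targets',(o+95*X+80*Y).round(1),(o+95*X).round(1),(o+95*X-80*Y).round(1))
sp=onz(c,314,110,82); print('spout',sp.round(1),'in stone',((sp[:2]-o)@np.c_[X,Y]).round(1))
d=load('w10'); s=onz(d,320.5,203,80); print('slip from w10',s.round(1)); 
q=[onz(d,183.5,199,38),onz(d,245.5,197,38)]; print('slab right end w10',np.round(q,1), 'w15 right mid at38 above')
m=(q[0]+q[1])/2; print('slip rel right-slab-end mid in stone', ((s-m)[:2]@np.c_[X,Y]).round(1))
E
```

```text
lid [609.9 211.4 156.8]
33.5 [[499.9, 315.0, 33.5], [554.2, 306.2, 33.5], [525.0, 142.1, 33.5], [469.7, 151.0, 33.5]] [512.2 228.6  33.5]
-10.264688348303807 166.70780914173474
targets [619.9 290.4] [605.7 211.7] [591.4 132.9]
38 [[502.1, 314.5, 38.0], [555.5, 306.0, 38.0], [526.8, 144.9, 38.0], [472.5, 153.6, 38.0]] [514.2 229.7  38. ]
-10.264688348303801 163.61118661204281
targets [622.  291.5] [607.7 212.8] [593.5 134.1]
spout [618.9 294.1  82. ] in stone [91.5 82. ]
slip from w10 [595.8 137.9  80. ]
slab right end w10 [[473.2 151.9  38. ]
 [528.6 144.8  38. ]] w15 right mid at38 above
slip rel right-slab-end mid in stone [95.3  6.6]
```

The tin is at (93,80) and the slip stone at (96,-77) in the stone's frame, both good. The jar needs a shift of (-2,+4) mm, then 117 mm down.

>>> {"api": "send_rows", "payload": {
  "rows": [
    {"tx": -0.002, "ty": 0.004, "tz": -0.03, "roll": 0},
    {"tx": -0.002, "ty": 0.004, "tz": -0.065, "roll": 0},
    {"tx": -0.002, "ty": 0.004, "tz": -0.095, "roll": 0},
    {"tx": -0.002, "ty": 0.004, "tz": -0.108, "roll": 0},
    {"tx": -0.002, "ty": 0.004, "tz": -0.114, "roll": 0}
  ]
}}

```text
t: 16.2
ee_pos: [606.7, 212.5, 36.6]
orientation: [[0.987, -0.003, 0.161], [-0.161, -0.001, 0.987], [-0.003, -1.0, -0.002]]
wrist_force: [-0.1, -0.1, -1.9]
grip_width: 49.0
```

>>> {"api": "send_rows", "payload": {
  "rows": [
    {"tx": 0, "ty": 0, "tz": -0.002, "roll": 0},
    {"tx": 0, "ty": 0, "tz": -0.003, "roll": 0},
    {"tx": 0, "ty": 0, "tz": -0.003, "roll": 0}
  ]
}}

```text
t: 16.5
ee_pos: [609.4, 214.3, 37.3]
orientation: [[0.987, 0.003, 0.16], [-0.16, 0.001, 0.987], [0.003, -1.0, 0.001]]
wrist_force: [-0.1, -0.3, -1.3]
grip_width: 48.5
```

>>> {"api": "send_rows", "payload": {
  "rows": [
    {"tx": 0, "ty": 0, "tz": -0.0015, "roll": 0},
    {"tx": 0, "ty": 0, "tz": -0.0015, "roll": 0}
  ]
}}

```text
t: 16.7
ee_pos: [609.3, 214.6, 35.6]
orientation: [[0.987, 0.003, 0.159], [-0.159, 0.001, 0.987], [0.003, -1.0, 0.001]]
wrist_force: [0.1, 0.2, 1.0]
grip_width: 48.8
```

Jar has touched down (+1.0 N), so I release and rise.

>>> {"api": "send_rows", "payload": {
  "rows": [
    {"tx": 0, "ty": 0, "tz": 0, "roll": 0},
    {"tx": 0, "ty": 0, "tz": 0, "roll": 0},
    {"tx": 0, "ty": 0, "tz": 0, "roll": 0}
  ],
  "claw": -0.5
}}

```text
t: 17.0
ee_pos: [607.9, 214.1, 34.1]
orientation: [[0.987, 0.0, 0.159], [-0.159, -0.0, 0.987], [0.0, -1.0, -0.0]]
wrist_force: [0.0, 0.2, 0.6]
grip_width: 63.4
```

>>> {"api": "send_rows", "payload": {
  "rows": [
    {"tx": 0, "ty": 0, "tz": 0.03, "roll": 0},
    {"tx": 0, "ty": 0, "tz": 0.07, "roll": 0},
    {"tx": 0, "ty": 0, "tz": 0.115, "roll": 0},
    {"tx": 0, "ty": 0, "tz": 0.16, "roll": 0},
    {"tx": 0, "ty": -0.02, "tz": 0.2, "roll": 0}
  ]
}}

```text
t: 17.5
ee_pos: [608.0, 195.7, 236.6]
orientation: [[0.988, 0.002, 0.157], [-0.157, 0.001, 0.988], [0.002, -1.0, 0.002]]
wrist_force: [1.1, 0.4, -0.3]
grip_width: 64.0
```

>>> {"api": "send_rows", "payload": {
  "rows": [
    {"tx": -0.01, "ty": -0.04, "tz": 0.01, "roll": 0},
    {"tx": -0.01, "ty": -0.05, "tz": 0.02, "roll": 0},
    {"tx": -0.01, "ty": -0.05, "tz": 0.02, "roll": 0}
  ]
}}

```text
t: 17.8
ee_pos: [598.8, 142.9, 255.9]
orientation: [[0.987, 0.003, 0.162], [-0.162, 0.0, 0.987], [0.003, -1.0, 0.001]]
wrist_force: [-0.4, 0.2, -1.0]
grip_width: 64.4
```

```bash
python3 - <<'E'
from h import *
c=grab('wrist','w16'); s=state(); print(s['t'],s['ee_pos'],s['grip_width'],s['wrist_force'])
E
```

```text
17.85 [598.22185793 143.87531963 254.42469292] 63.989454762196615 [-0.17915311 -0.06622948  0.01875882]
```

View pics/w16.png

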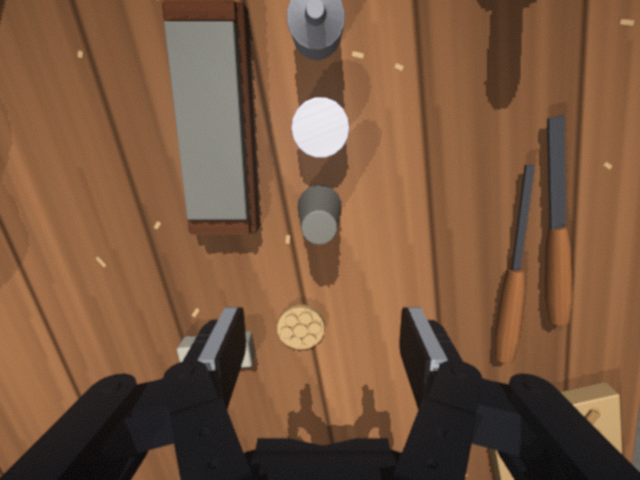

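```bash
python3 - <<'E'
from h import *
c=load('w16')
q=np.array([onz(c,*u,38) for u in((167,21),(235,21),(246.5,219),(189.5,219.5))]); o=q.mean(0)[:2]; d=q[0]+q[1]-q[2]-q[3]; e=q[1]+q[2]-q[0]-q[3]
a1=np.arctan2(-d[0],d[1]);a2=np.arctan2(e[1],e[0]);print(q.round(1).tolist(),o,np.degrees([a1,a2]))
for a in(a1,a2):
  X=np.array([np.cos(a),np.sin(a)]);Y=np.array([-X[1],X[0]])
  for n,u,z in(('spout',(315.5,8),84),('jar',(320.5,127.5),40),('slip',(320,226.5),80)):
    p=onz(c,*u,z); print(n,p.round(1),((p[:2]-o)@np.c_[X,Y]).round(1))
E
```

```text
[[502.1, 314.3, 38.0], [555.5, 305.6, 38.0], [527.9, 144.9, 38.0], [475.2, 153.1, 38.0]] [515.17905744 229.49780632] [-9.61096041 -9.05548572]
spout [619.1 293.3  84. ] [91.8 80.3]
jar [609.5 214.5  40. ] [95.5  1. ]
slip [596.6 138.5  80. ] [ 95.4 -76.1]
spout [619.1 293.3  84. ] [92.6 79.4]
jar [609.5 214.5  40. ] [95.5  0.1]
slip [596.6 138.5  80. ] [ 94.7 -77. ]
```

In the stone's frame (mm): tin (92,80), jar (95.5,0.5), slip stone (95,-77). All three are within 3 mm of the asked places and upright. Next is the bar: fly to it while turning the jaws by -85°.

>>> {"api": "send_rows", "payload": {
  "rows": [
    {"tx": -0.015, "ty": -0.015, "tz": 0, "roll": -8.5},
    {"tx": -0.03, "ty": -0.03, "tz": 0, "roll": -17},
    {"tx": -0.045, "ty": -0.045, "tz": 0, "roll": -25.5},
    {"tx": -0.06, "ty": -0.06, "tz": 0, "roll": -34},
    {"tx": -0.075, "ty": -0.075, "tz": 0, "roll": -42.5}
  ],
  "claw": -1
}}

```text
t: 18.35
ee_pos: [521.7, 69.9, 251.9]
orientation: [[0.616, -0.003, 0.787], [-0.787, 0.001, 0.617], [-0.003, -1.0, -0.002]]
wrist_force: [-0.4, 0.3, 0.1]
grip_width: 85.3
```

>>> {"api": "send_rows", "payload": {
  "rows": [
    {"tx": -0.015, "ty": -0.015, "tz": -0.01, "roll": -8.5},
    {"tx": -0.03, "ty": -0.03, "tz": -0.02, "roll": -17},
    {"tx": -0.045, "ty": -0.045, "tz": -0.03, "roll": -25.5},
    {"tx": -0.06, "ty": -0.06, "tz": -0.04, "roll": -34},
    {"tx": -0.07, "ty": -0.068, "tz": -0.05, "roll": -42.5}
  ]
}}

```text
t: 18.85
ee_pos: [451.3, 1.6, 201.8]
orientation: [[-0.078, -0.003, 0.997], [-0.997, 0.001, -0.078], [-0.001, -1.0, -0.003]]
wrist_force: [0.0, -0.4, -0.5]
grip_width: 85.1
```

>>> {"api": "send_rows", "payload": {
  "rows": [
    {"tx": 0, "ty": 0, "tz": 0, "roll": 0},
    {"tx": 0, "ty": 0, "tz": 0, "roll": 0}
  ]
}}

```text
t: 19.05
ee_pos: [452.8, 1.9, 203.1]
orientation: [[-0.069, -0.002, 0.998], [-0.998, 0.001, -0.069], [-0.001, -1.0, -0.002]]
wrist_force: [0.2, -0.8, 0.3]
grip_width: 85.4
```

```bash
python3 - <<'E'
from h import *
c=grab('wrist','w17'); s=state(); print(s['t'],s['ee_pos'],s['grip_width'],s['wrist_force'],np.round(s['orientation'],3).tolist(),np.round(s['q'],1))
E
```

```text
19.1 [453.49389852   1.84772156 203.81586115] 85.4856361172446 [ 0.60812586 -0.55162401  0.4855827 ] [[-0.069, -0.0, 0.998], [-0.998, 0.001, -0.069], [-0.001, -1.0, -0.0]] [ -8.7  -6.4 117.4   0.   69.1  85.3]
```

View pics/w17.png

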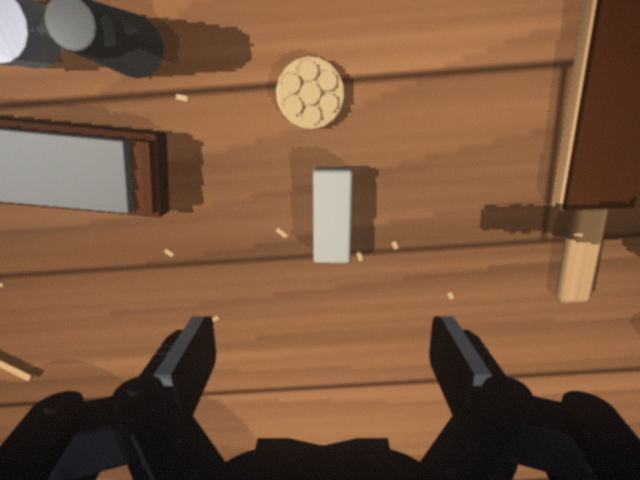

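The bar's top is at (314–352, 169–263), aligned with the image, so the jaw angle fits. I measure its place, and its height against the earlier views.

```bash
python3 - <<'E'
from h import *
c=load('w17'); im=c['img'][140:290,290:375].astype(int); m=((im.min(2)>95)&(im.max(2)-im.min(2)<45)).astype(np.uint8)
k=max(cv2.findContours(m,0,1)[0],key=cv2.contourArea); r=cv2.minAreaRect(k);print(r[2],(cv2.approxPolyDP(k,3,True)[:,0]+[290,140]).tolist())
U=[(314,169.5),(352,169.5),(351,263),(313,263)]
q=np.array([onz(c,*u,26) for u in U]);print(q.round(1).tolist(),q.mean(0).round(1),np.linalg.norm(q-np.roll(q,1,0),axis=1).round(1))
d=q[0]+q[1]-q[2]-q[3];print('yaw',np.degrees(np.arctan2(d[1],d[0])))
# height: w7 top face corners: far-left etc (x+ is right in w7,y+ up)
b=load('w7'); 
for n,u7,u17 in(('nearL',(26,269),(313,263)),('nearR',(37,299),(351,263)),('farR',(128,293),(352,169.5))):
    p,e=tri(ray(b,*u7),ray(c,*u17)); print(n,p.round(1),round(e,1))
E
```

```text
90.0 [[314, 169], [313, 259], [347, 262], [351, 172]]
[[494.8, 5.2, 26.0], [492.7, -24.8, 26.0], [413.4, -20.4, 26.0], [415.7, 12.1, 26.0]] [454.1  -7.   26. ] [79.4 30.  79.4 32.6]
yaw -4.059706024754506
nearL [417.1  10.9  27.5] 2.7
nearR [410.6 -19.9  20.5] 2.0
farR [492.4 -23.7  28.4] 2.2
```

Bar: centre (454,-7), yaw -4.1°, top at about 26 mm. I shift (+1,-9) mm, go down and grip.

>>> {"api": "send_rows", "payload": {
  "rows": [
    {"tx": 0.001, "ty": -0.009, "tz": -0.04, "roll": 0},
    {"tx": 0.001, "ty": -0.009, "tz": -0.085, "roll": 0},
    {"tx": 0.001, "ty": -0.009, "tz": -0.13, "roll": 0},
    {"tx": 0.001, "ty": -0.009, "tz": -0.165, "roll": 0},
    {"tx": 0.001, "ty": -0.009, "tz": -0.179, "roll": 0}
  ]
}}

```text
t: 19.6
ee_pos: [452.1, -6.8, 21.7]
orientation: [[-0.07, -0.006, 0.998], [-0.998, 0.001, -0.07], [-0.001, -1.0, -0.006]]
wrist_force: [-0.5, -0.1, 0.9]
grip_width: 85.4
```

>>> {"api": "send_rows", "payload": {
  "rows": [
    {"tx": 0, "ty": 0, "tz": 0, "roll": 0},
    {"tx": 0, "ty": 0, "tz": 0, "roll": 0},
    {"tx": 0, "ty": 0, "tz": 0, "roll": 0},
    {"tx": 0, "ty": 0, "tz": 0, "roll": 0},
    {"tx": 0, "ty": 0, "tz": 0, "roll": 0}
  ],
  "claw": 1,
  "squeeze": 35
}}

```text
t: 20.1
ee_pos: [456.1, -8.1, 26.9]
orientation: [[-0.073, 0.005, 0.997], [-0.997, -0.0, -0.073], [0.0, -1.0, 0.005]]
wrist_force: [0.7, 1.5, 4.1]
grip_width: 31.0
```

```bash
python3 - <<'E'
from h import *
c=grab('wrist','w18'); s=state(); print(s['t'],s['ee_pos'],s['grip_width'],s['wrist_force'])
E
```

```text
20.15 [456.10574134  -8.08785111  26.88998337] 31.34409123064566 [ 0.20778832 -0.27696828  6.01004638]
```

View pics/w18.png

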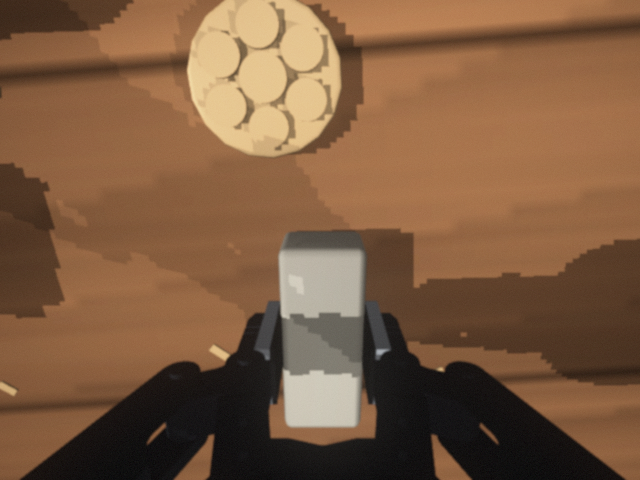

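Bar is gripped square: width 31 mm against 32 mm. I lift it and carry it by (+70,-224) mm, turning +2°.

>>> {"api": "send_rows", "payload": {
  "rows": [
    {"tx": 0, "ty": 0, "tz": 0.02, "roll": 0},
    {"tx": 0, "ty": 0, "tz": 0.05, "roll": 0},
    {"tx": 0.005, "ty": -0.015, "tz": 0.075, "roll": 0},
    {"tx": 0.015, "ty": -0.05, "tz": 0.08, "roll": 1},
    {"tx": 0.027, "ty": -0.09, "tz": 0.08, "roll": 2}
  ]
}}

```text
t: 20.65
ee_pos: [481.9, -98.5, 106.9]
orientation: [[-0.035, 0.003, 0.999], [-0.999, -0.001, -0.035], [0.001, -1.0, 0.003]]
wrist_force: [0.1, 0.8, -0.6]
grip_width: 30.9
```

>>> {"api": "send_rows", "payload": {
  "rows": [
    {"tx": 0.013, "ty": -0.042, "tz": 0, "roll": 0},
    {"tx": 0.026, "ty": -0.084, "tz": 0, "roll": 0},
    {"tx": 0.038, "ty": -0.12, "tz": 0, "roll": 0},
    {"tx": 0.043, "ty": -0.134, "tz": 0, "roll": 0},
    {"tx": 0.043, "ty": -0.134, "tz": 0, "roll": 0}
  ]
}}

```text
t: 21.15
ee_pos: [524.2, -233.8, 105.2]
orientation: [[-0.041, 0.001, 0.999], [-0.999, -0.0, -0.04], [0.0, -1.0, 0.001]]
wrist_force: [0.0, 0.0, -1.2]
grip_width: 31.6
```

>>> {"api": "send_rows", "payload": {
  "rows": [
    {"tx": 0, "ty": 0, "tz": 0, "roll": 0},
    {"tx": 0, "ty": 0, "tz": 0, "roll": 0}
  ]
}}

```text
t: 21.35
ee_pos: [522.9, -230.0, 104.3]
orientation: [[-0.037, -0.002, 0.999], [-0.999, 0.002, -0.037], [-0.002, -1.0, -0.002]]
wrist_force: [-0.5, -0.5, -1.5]
grip_width: 31.5
```

```bash
python3 - <<'E'
from h import *
c=grab('wrist','w19'); s=state(); print(s['t'],s['ee_pos'],s['grip_width'],s['wrist_force'],np.round(s['orientation'],3).tolist())
E
```

```text
21.4 [ 523.05983409 -229.98164834  104.47017142] 31.13702489294034 [ 0.17410018  0.14757362 -0.72124092] [[-0.036, -0.002, 0.999], [-0.999, 0.001, -0.036], [-0.001, -1.0, -0.002]]
```

View pics/w19.png

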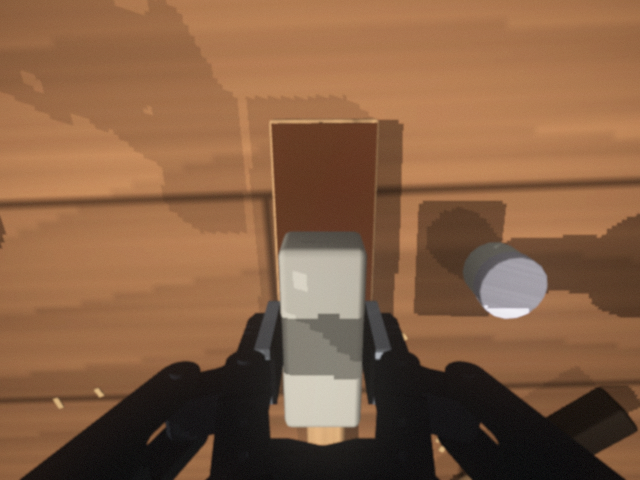

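The bar is aligned with the leather below it; the leather's far corners are at (272,122) and (377,122). Working out the remaining offset.

```bash
python3 - <<'E'
from h import *
c=load('w19')
q=np.array([onz(c,*u,103.5) for u in((281,250),(365,250),(360,426),(286,426))]);print('bar',q.round(1).tolist(),q.mean(0).round(1)); d=q[0]+q[1]-q[2]-q[3]; print(np.degrees(np.arctan2(d[1],d[0])))
e=[onz(c,*u,20) for u in((272,122.5),(377,122),(272.5,200),(373,200))];print('leather',np.round(e,1).tolist(),'far mid',((e[0]+e[1])/2).round(1),'mid row200',((e[2]+e[3])/2).round(1))
m=(e[0]+e[1])/2; v=m-(e[2]+e[3])/2; v/=np.linalg.norm(v); print('yaw',np.degrees(np.arctan2(v[1],v[0])),'centre',m-80*np.array([np.cos(np.radians(-2.1)),np.sin(np.radians(-2.1)),0]), 'width',np.linalg.norm(e[0]-e[1]))
E
```

```text
bar [[561.0, -217.4, 103.5], [559.9, -246.8, 103.5], [482.0, -244.7, 103.5], [483.1, -213.9, 103.5]] [ 521.5 -230.7  103.5]
-2.0517757696403414
leather [[602.4, -206.9, 20.0], [600.6, -261.9, 20.0], [561.1, -203.9, 20.0], [559.1, -260.1, 20.0]] far mid [ 601.5 -234.4   20. ] mid row200 [ 560.1 -232.    20. ]
yaw -3.324606693580487 centre [ 521.5593194  -231.45123737   20.        ] width 55.08286906833115
```

The bar is within 2 mm of the leather's middle with the same yaw. Lowering with a shift of (+1.5,-1) mm.

>>> {"api": "send_rows", "payload": {
  "rows": [
    {"tx": 0.0015, "ty": -0.001, "tz": -0.02, "roll": 0},
    {"tx": 0.0015, "ty": -0.001, "tz": -0.038, "roll": 0},
    {"tx": 0.0015, "ty": -0.001, "tz": -0.048, "roll": 0},
    {"tx": 0.0015, "ty": -0.001, "tz": -0.053, "roll": 0},
    {"tx": 0.0015, "ty": -0.001, "tz": -0.055, "roll": 0}
  ]
}}

```text
t: 21.9
ee_pos: [525.2, -232.2, 49.6]
orientation: [[-0.037, -0.001, 0.999], [-0.999, 0.001, -0.037], [-0.0, -1.0, -0.001]]
wrist_force: [-0.1, -0.4, -0.7]
grip_width: 31.1
```

>>> {"api": "send_rows", "payload": {
  "rows": [
    {"tx": 0, "ty": 0, "tz": -0.001, "roll": 0},
    {"tx": 0, "ty": 0, "tz": -0.002, "roll": 0},
    {"tx": 0, "ty": 0, "tz": -0.002, "roll": 0}
  ]
}}

```text
t: 22.2
ee_pos: [525.9, -233.2, 48.6]
orientation: [[-0.038, 0.001, 0.999], [-0.999, -0.001, -0.038], [0.001, -1.0, 0.001]]
wrist_force: [0.1, 0.7, -0.9]
grip_width: 31.3
```

>>> {"api": "send_rows", "payload": {
  "rows": [
    {"tx": 0, "ty": 0, "tz": -0.001, "roll": 0},
    {"tx": 0, "ty": 0, "tz": -0.0015, "roll": 0},
    {"tx": 0, "ty": 0, "tz": -0.0015, "roll": 0}
  ]
}}

```text
t: 22.5
ee_pos: [525.7, -233.2, 47.0]
orientation: [[-0.038, 0.0, 0.999], [-0.999, -0.0, -0.038], [0.0, -1.0, 0.0]]
wrist_force: [-0.1, 1.9, 1.0]
grip_width: 31.2
```

Bar touches at TCP 47 mm, exactly as expected (+1 N). I release and rise.

>>> {"api": "send_rows", "payload": {
  "rows": [
    {"tx": 0, "ty": 0, "tz": 0, "roll": 0},
    {"tx": 0, "ty": 0, "tz": 0, "roll": 0},
    {"tx": 0, "ty": 0, "tz": 0, "roll": 0},
    {"tx": 0, "ty": 0, "tz": 0, "roll": 0}
  ],
  "claw": -0.5
}}

```text
t: 22.9
ee_pos: [525.5, -232.9, 46.5]
orientation: [[-0.038, 0.0, 0.999], [-0.999, -0.0, -0.038], [0.0, -1.0, 0.0]]
wrist_force: [-0.8, 0.5, 0.1]
grip_width: 64.2
```

>>> {"api": "send_rows", "payload": {
  "rows": [
    {"tx": 0, "ty": 0, "tz": 0.03, "roll": 0},
    {"tx": 0, "ty": 0, "tz": 0.07, "roll": 0},
    {"tx": 0, "ty": 0, "tz": 0.11, "roll": 0},
    {"tx": 0, "ty": 0, "tz": 0.15, "roll": 0},
    {"tx": 0, "ty": 0, "tz": 0.19, "roll": 0}
  ]
}}

```text
t: 23.4
ee_pos: [525.2, -232.8, 238.1]
orientation: [[-0.038, 0.0, 0.999], [-0.999, 0.0, -0.038], [-0.0, -1.0, 0.0]]
wrist_force: [0.5, -0.3, -0.7]
grip_width: 64.3
```

>>> {"api": "send_rows", "payload": {
  "rows": [
    {"tx": -0.04, "ty": 0, "tz": 0, "roll": 0},
    {"tx": -0.06, "ty": 0, "tz": 0, "roll": 0},
    {"tx": -0.06, "ty": 0, "tz": 0, "roll": 0},
    {"tx": -0.06, "ty": 0, "tz": 0, "roll": 0}
  ]
}}

```text
t: 23.8
ee_pos: [465.6, -233.0, 236.6]
orientation: [[-0.039, 0.001, 0.999], [-0.999, -0.0, -0.039], [0.0, -1.0, 0.001]]
wrist_force: [-0.2, -0.5, 0.1]
grip_width: 64.2
```

```bash
python3 - <<'E'
from h import *
c=grab('wrist','w20'); grab('top','top1'); grab('scene','scene1'); s=state(); print(s['t'],s['ee_pos'],s['grip_width'],s['wrist_force'])
E
```

```text
23.95 [ 466.19159541 -232.99159172  236.31671217] 63.93370325576374 [ 0.0723279  -0.88437135 -0.50591554]
```

View pics/w20.png

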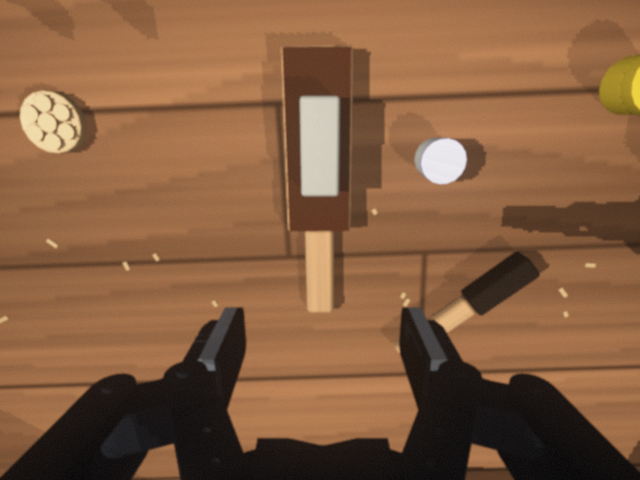

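View pics/top1.png

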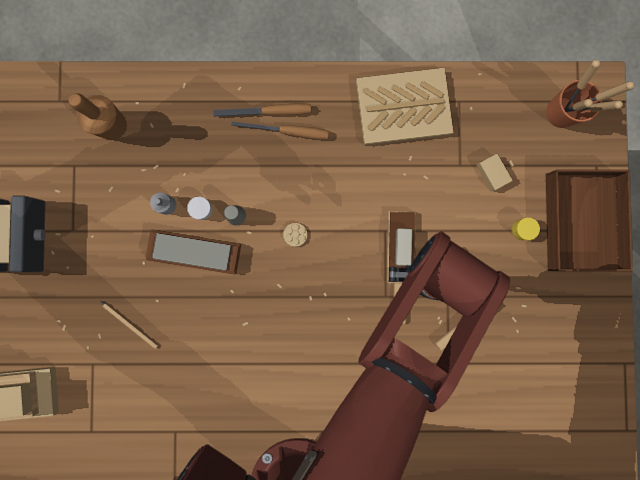

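View pics/scene1.png

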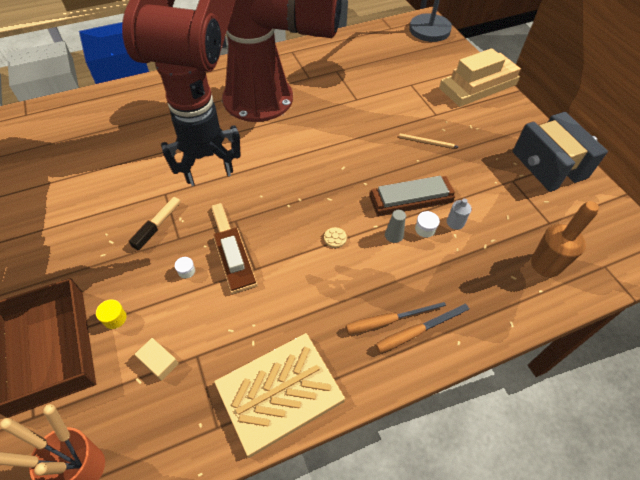

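The row stands behind the stone (scene: slip stone (396,226), jar (427,224), tin (459,214)), all upright. The bar lies on the leather (w20: (301–339, 97–195)). One last numeric check.

```bash
python3 - <<'E'
from h import *
c=load('w20')
q=np.array([onz(c,*u,46) for u in((301,97),(339,97),(337.5,195),(302,195))]); d=q[0]+q[1]-q[2]-q[3];print('bar',q.mean(0).round(1),np.degrees(np.arctan2(d[1],d[0])),np.linalg.norm(d)/2)
e=np.array([onz(c,*u,20) for u in((283.5,48),(351,48),(349,230),(289,230))]); d=e[0]+e[1]-e[2]-e[3];print('leather',e.mean(0).round(1),np.degrees(np.arctan2(d[1],d[0])),np.linalg.norm(d)/2)
s=state();print(s['t'],s['qvel'].round(2) if hasattr(s['qvel'],'round') else s['qvel'])
arm.job_done()
E
```

```text
bar [ 523.1 -233.8   46. ] -2.4648010083300362 77.11156190731253
leather [ 523.  -232.2   20. ] -1.828514668795083 153.89462202238917
23.95 [ 0.02  0.25 -0.16 -0.08  0.22 -0.1 ]
the job is handed in; nothing more can be done
```

The job is done and handed in at 24 s of the 109 s allowed. I placed the things in the order asked: oil tin, slip stone, the larger white jar, then the bar. The yellow jar and the small white jar were not touched.

**Row behind the stone:** the wrist-camera check after placing the jar gave these positions in the stone's frame, in mm. All three were upright then, and still so in the final scene picture.

| Item | Measured (x, y) | Asked (x, y) |
|---|---|---|
| Oil tin | (92, 80) | (95, 80) |
| Paste jar | (95.5, 0.5) | (95, 0) |
| Slip stone | (95, -77) | (95, -80) |

**Bar on the strop:** it lies flat, about 2 mm from the middle of the leather and within 1° of its direction. The gripper was clear of everything at hand-in.

**Checks that disagreed:**
- The top camera read about 4 mm low in y against the wrist camera, and top and scene rays missed each other by 5–8 mm. I worked from the wrist camera, which matched the gripper's own pads.
- Several heights from two views came out 4–5 mm low (spout 80 mm, slab 33 mm). The jar lid's were poor, at 30 and 54 mm against 40 mm.
- The measured TCP was up to about 5 mm off my running sum of commands in places, so I went by the measured pose.

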